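Seat the small-tube block in the dry-block heater

TASK

The dry-block heater has been left without its block. Take the metal tube block with the eight small wells, hook its wide tongue under the lip at the back of the heater's pocket, rock its front end down and press it home until it lies flat and the sprung catch has snapped over its front ledge. Feel it in rather than forcing it, and leave the three-well block, the tube rack, the wash bottle and the beaker standing where they are.

Things in the scene. Friction and masses are not known exactly. Their poses are not given: they have to be found in the camera images.
- tube_block: The block to fit: plain aluminium, 76 (x) x 50 (y) x 48 mm, eight 11 mm wells in two rows on top, about 0.34 kg. Origin: centre of its underside, z up. At the foot of its +x end a tongue 36 wide, 5 thick juts out 6 mm; at the foot of its -x end a ledge 20 wide, 6 thick juts out 6 mm. Stands flat on the bench, tongue facing away from the robot.
- spare_block: The other aluminium block, same outside size, tongue and ledge, but three 17 mm wells in one row. Origin: centre of its underside. Not wanted; leave it.
- heater: White and grey dry-block heater, 210 (x) x 132 (y) x 64 mm, fixed; sloping control panel at its -x end, which faces the robot, turned by up to 17 degrees. Origin: centre of its underside. Its deck, 64 mm up, is flat round the pocket.
- pocket (a point): Centre of the pocket's floor, 50 mm above the bench; x points to the lip end, y left, z up. Pocket 77.6 (x) x 52 (y), 14 deep. Back wall at x=+38.8, undercut: slot 39 wide, 7.5 high from the floor, 8 deep, under the lip; its top edge is bevelled 3 mm, the side walls' top edges 3 x 4 mm. Front wall at x=-38.8 has a window 24 wide, 16 deep for ledge and catch.
- catch (a joint): Sprung steel catch in the middle of the pocket's front wall: 0 m sprung in, grows as it is pushed out (to 0.006). Nose 16 wide, tip at pocket x=-41, underside 6.5 mm above the floor, ramp on top up to 14 mm. A ledge pressed down on the ramp pushes it back against a spring (3 to 6 N; 6 to 15 N down on the ledge), then it snaps in above the ledge.
- tube_rack: Blue rack with capped tubes, 60 x 192 x 120 mm, standing behind the heater. Origin: centre of its underside. Leave it.
- wash_bottle: White wash bottle with red spout, 185 mm tall. Origin: centre of its underside. Leave it standing.
- beaker_100: Clear beaker, 60 mm wide, 68 mm tall, standing on the bench. Origin: centre of its underside. Leave it standing.
Mind the look-alikes: they are no part of the job. What is shaped like the tube_block but red is not meant.

How it is judged:
At the end, for the whole second after the job is handed in: The eight-well block lies flat on the pocket floor: origin within 3 mm sideways and 1.2 mm in height of the pocket's centre, tilt under 0.025 rad, tongue end at the lip end, catch sprung in over its ledge (joint under 1 mm), at rest (horizontal distance between tube_block and pocket below 0.003 m and z of tube_block in the frame of pocket below 0.0012 m and angle between the z axis of tube_block and the z axis of pocket, either way round below 0.025 rad and angle between the x axis of tube_block and the x axis of pocket, either way round below 0.06 rad and value of joint catch below 0.001 m and linear speed of tube_block below 0.01 m/s); the robot touches nothing.
It fails at once if the block is forced: more than 45 N between the block and the heater (contact force between tube_block and heater above 45 N).
It fails at once if the three-well block is moved by over 2 cm (distance of spare_block from where it was at the start of the episode above 0.02 m).
It fails at once if the tube rack, wash bottle or beaker is moved by over 3 cm or tipped (distance of any of tube_rack, wash_bottle, beaker_100 from where it was at the start of the episode above 0.03 m or angle between any of tube_rack, wash_bottle, beaker_100's own z axis and vertical above 0.3 rad).
It also fails if it takes over 64 s, if anything falls off the work surface, if the arm or the gripper's body presses on something with over 40 N, if the wrist force passes 120 N, or if a joint passes its speed limit or range.

ROBOT

A 6-joint arm with a two-finger parallel gripper is mounted at the origin on a cart in front of the work surface, level with it; the furniture and walls round the work are solid. World frame = base frame: x ahead of the robot, y to its left, z up, the work surface at z = 0. Lengths are in m, angles in rad, forces in N, time in s.
With the tool pointing down it reaches from about 0.275 to 0.825 m from the base axis. Payload 4.9 kg.
Tool frame: the origin (TCP) lies between the finger pads; the fingertips stand 17 mm ahead of it and the grasp point (between the pads) lies 2 mm behind it; x points along the fingers, z is the direction in which the jaws open and shut, and the axes are right-handed (so a half turn about x gives the same grasp; the last joint's range is limited). The gripper opens to 85 mm and grips with 20 to 120 N. Pads are 22 mm wide; open, the fingers measure 114 mm over their backs; the gripper's body (76 mm by 85 mm) begins 54 mm behind the grasp point. The pads swing forward as they close: fully open they stand 13 mm farther back than shut.
Start: joints at [1.062, 0.326, -0.193, 1.052, 0, 1.437], TCP at [0.201, 0.512, 0.22] pointing down, gripper open.
Joint ranges: [-2.65, 2.65], [-0.97, 1.79], [-1.3, 1.35], [-1.93, 2.1], [-1.47, 1.37], [-3.14, 3.14]. Speed limits (rad/s): [2.57, 2.57, 3.14, 3.14, 3.14, 3.14].

INTERFACE

Orientations are given as a 3x3 rotation matrix whose columns are the frame's x, y, z axes.
In Python, from workcell import manip, grab_frame, camera_info gives the robot as it stands. The module is installed in compiled form; this text tells all that it offers.
- The arm moves only by the shell command python3 -m inch 'ROWS'. ROWS is JSON, one flat list of numbers, 5 for each row, row after row: the shift along the tool's x, y, z in m, then the turn about the tool's x in rad, then the opening, from -1 (shut) to 1 (fully open). In form: [tx, ty, tz, spin, grip, tx, ty, tz, spin, grip, ...]. A call has 1 to 20 rows; each row is the pose to reach, as a shift and turn from the pose commanded when the call began, along the tool's axes at that moment; what a row does not reach only later rows make up. A row lasts 1/12 s, in which the tool goes at most 41.7 mm and 7.16 degrees, less where a joint would pass 70% of its speed; a pose out of reach is approached as far as the arm can. A call with a gripper value outside its range is refused whole. The fingers move at their own pace and stop on an object; the grip force is fixed at half the most. Time passes only in rows, so rows that repeat a pose let the fingers close. It gives the time, the measured TCP pose, the force and the opening at its end, in the units of the state.
- manip.observe(): the state, without advancing time (a new reading comes with each control period).
- grab_frame(name): name is "scene" or "top"; returns the picture (480x640x3 uint8, blue, green, red); there is no depth.
- camera_info(name): a dict with "fovy" (degrees; the focal length in pixels is half the picture's height over the tangent of half this angle, whatever the lens; pixels are square), "cx", "cy" (the principal point, pixels), "R" (3x3) and "t" (3): a world point X has camera coordinates R X + t. Camera axes: x right, y down, z forward; pixel columns grow to the right and rows downward; lengths in m; the calibration is good to about 2 mm. A picture is of the moment at which its call begins. camera_info takes no time and is no camera call.
- manip.close_job(): hands the job in, once; it reports no verdict.
The state is a dict: "time": time; "joint_pos": joint angles; "qd": joint speeds; "joint_torque": joint torques, N m; "ee_pos": TCP position; "orientation": TCP orientation; "force": force on the tool from outside, world axes, zero at the start; "torque": the same for the moment, N m; "finger_gap": opening from 0.0 (shut) to 1.0 (fully open).
Only numpy, scipy, OpenCV 4.12 (cv2) and the standard library are available. Lean on these libraries where they do the work, as an engineer would, in place of code of your own. Each camera call takes 0.05 s, during which the arm holds its last target.

## Working session

There is one attempt and no reset: what is moved stays moved. The work goes in short steps, Python scripts to look and compute and a shell command to move; the robot and the scene stay as the last step left them, time stands still between calls to the robot, and variables do not carry over. Pictures are saved under pics/ and viewed, and the job is handed in when it is done.

```bash
mkdir -p pics; ls
python3 - <<'E'
from workcell import manip, grab_frame, camera_info
import cv2
for n in ("scene","top"):
    cv2.imwrite(f"pics/{n}0.png",grab_frame(n)); print(n,camera_info(n))
print(manip.observe())
E
```

```text
pics
scene {'fovy': 44.8097899833016, 'cx': 317.51239003747975, 'cy': 229.69660472223393, 'R': array([[ 0.90647295, -0.42175546,  0.02071545],
       [-0.24119304, -0.55741284, -0.79442863],
       [ 0.34660167,  0.71513163, -0.60700414]]), 't': array([-0.54909156,  0.16207247,  1.03088789])}
top {'fovy': 44.35628342674504, 'cx': 319.2857974621412, 'cy': 242.5272947254744, 'R': array([[-0.01830173, -0.99944322,  0.02789791],
       [-0.99195114,  0.01465385, -0.12577041],
       [ 0.12529157, -0.02997518, -0.99166704]]), 't': array([-0.03433837,  0.57784097,  0.96052982])}
{'time': 0.1, 'joint_pos': array([ 1.06180053e+00,  3.26852858e-01, -1.93518965e-01,  1.05199889e+00,
       -9.71229149e-06,  1.43659680e+00]), 'qd': array([-0.00075416, -0.00077238,  0.0006753 ,  0.00023898, -0.00015046,
       -0.00068634]), 'joint_torque': array([ 1.17655629e-03, -4.44238615e+01,  2.63037926e+01,  7.88562465e-03,
       -8.36573349e-05, -3.15162914e-06]), 'ee_pos': array([0.20106403, 0.51133317, 0.21947604]), 'orientation': array([[-7.58716242e-04, -9.30582153e-01,  3.66082342e-01],
       [-1.37953731e-03,  3.66083073e-01,  9.30581152e-01],
       [-9.99998761e-01,  2.01022785e-04, -1.56152597e-03]]), 'force': array([ 0.35285353,  0.32612134, -0.12580889]), 'torque': array([-0.026029  ,  0.02263885,  0.00789554]), 'finger_gap': 1.0057866004488987}
```

View pics/scene0.png

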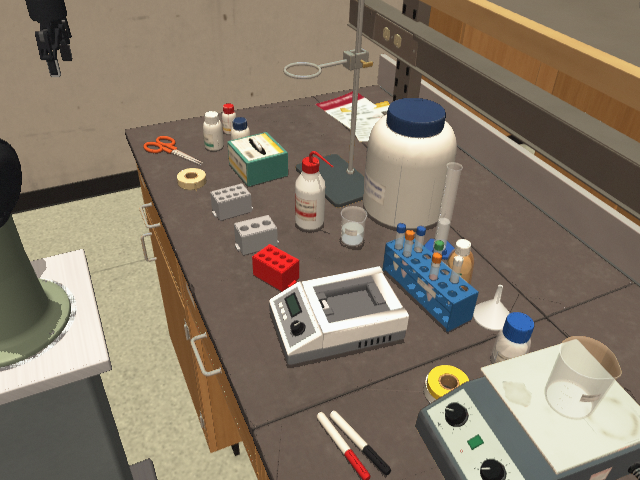

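View pics/top0.png

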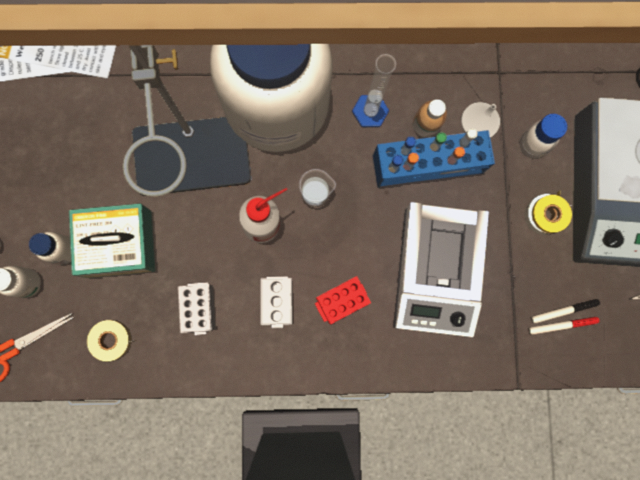

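The top view shows the eight-well block near (195,308), the three-well one near (276,300), the red decoy at (343,300) and the heater near (443,270). I'll zoom in on each.

```bash
cat > h.py <<'E'
import numpy as np, cv2
from workcell import manip, grab_frame, camera_info
def proj(n,X):
    c=camera_info(n); f=240/np.tan(np.radians(c['fovy']/2)); p=np.atleast_2d(X)@c['R'].T+c['t']
    return np.c_[c['cx']+f*p[:,0]/p[:,2], c['cy']+f*p[:,1]/p[:,2]]
def ray(n,uv,z):
    c=camera_info(n); f=240/np.tan(np.radians(c['fovy']/2)); uv=np.atleast_2d(np.float64(uv))
    d=np.c_[(uv[:,0]-c['cx'])/f,(uv[:,1]-c['cy'])/f,np.ones(len(uv))]@c['R']; o=-c['R'].T@c['t']
    return o+d*((z-o[2])/d[:,2])[:,None]
def crop(im,x0,y0,w,h,s,fn):
    cv2.imwrite(fn,cv2.resize(im[y0:y0+h,x0:x0+w],None,fx=s,fy=s,interpolation=cv2.INTER_CUBIC))
E
python3 - <<'E'
from h import *
t=cv2.imread('pics/top0.png'); s=cv2.imread('pics/scene0.png')
crop(t,165,270,70,75,8,'pics/tb.png'); crop(t,390,195,106,145,4,'pics/th.png'); crop(s,260,260,155,110,5,'pics/sh.png')
crop(s,200,175,60,50,10,'pics/sb.png')
E
```

```text
(no output)
```

View pics/tb.png

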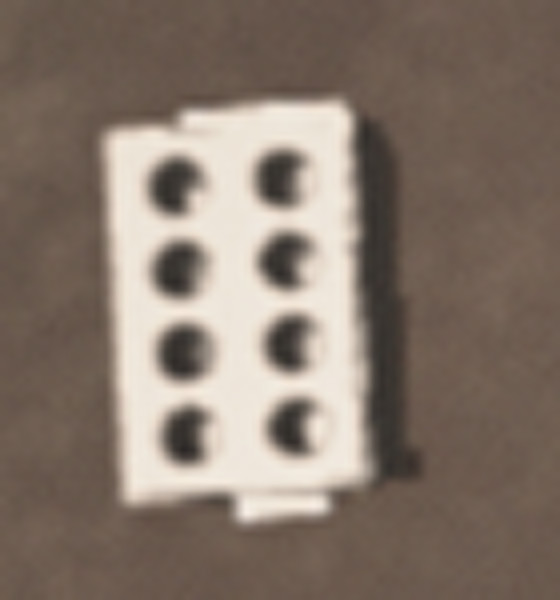

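View pics/th.png

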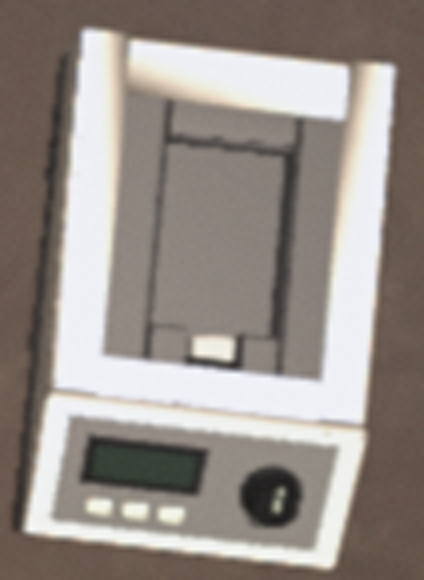

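View pics/sh.png

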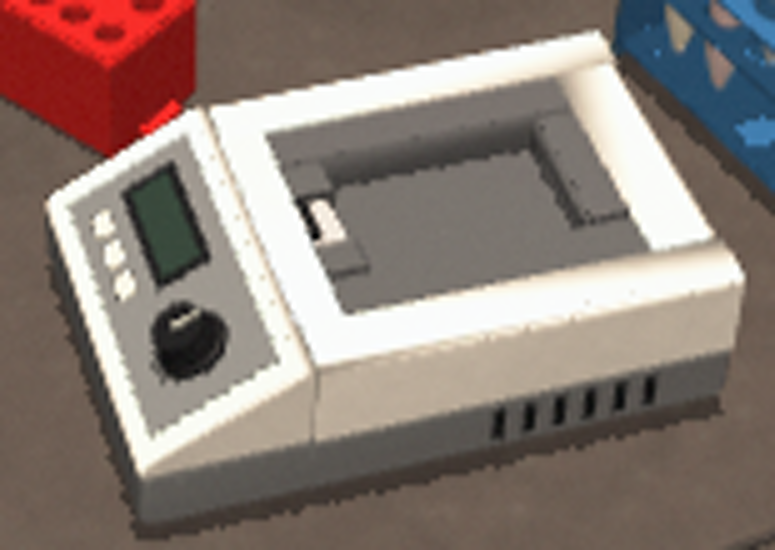

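View pics/sb.png

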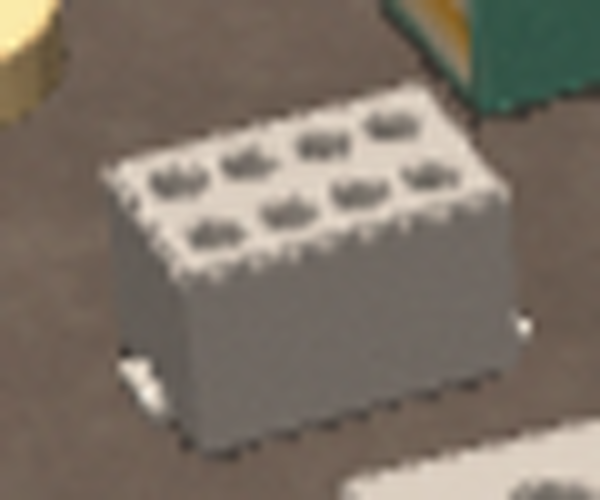

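Run:
```python
from h import *
t=cv2.imread('pics/top0.png'); s=cv2.imread('pics/scene0.png')
def g(im): return np.uint8(255*np.clip((im/255.-0.2)/0.5,0,1)**0.8)
crop(g(t),405,215,80,85,7,'pics/th2.png'); crop(g(s),300,265,110,70,7,'pics/sh2.png')
X=np.array([[.4,-.2,.064]]);print(proj('top',X))
c=camera_info('top');print(-c['R'].T@c['t'])
print(ray('top',[[390+82/4,195+28/4],[390+397/4,195+65/4],[390+55/4,195+388/4],[390+365/4,195+425/4]],.064))
print(ray('top',[[165+105/8,270+130/8],[165+350/8,270+105/8],[165+125/8,270+503/8],[165+372/8,270+485/8]],.048))
```

```text
[[418.12170909 347.58025294]]
[ 0.45221527 -0.01399479  1.02615902]
[[ 0.63973295 -0.19668432  0.064     ]
 [ 0.62230962 -0.32844922  0.064     ]
 [ 0.49010596 -0.17990338  0.064     ]
 [ 0.47279709 -0.3069878   0.064     ]]
[[0.5065865  0.1905735  0.048     ]
 [0.51089663 0.14035786 0.048     ]
 [0.43046948 0.18563075 0.048     ]
 [0.43315465 0.13547788 0.048     ]]
```

View pics/th2.png

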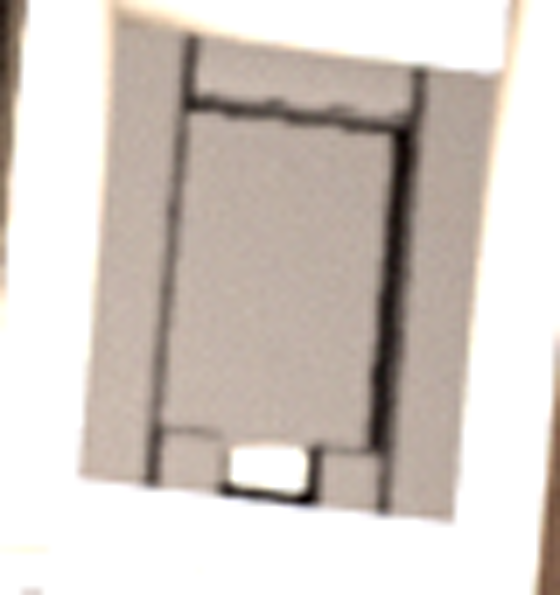

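View pics/sh2.png

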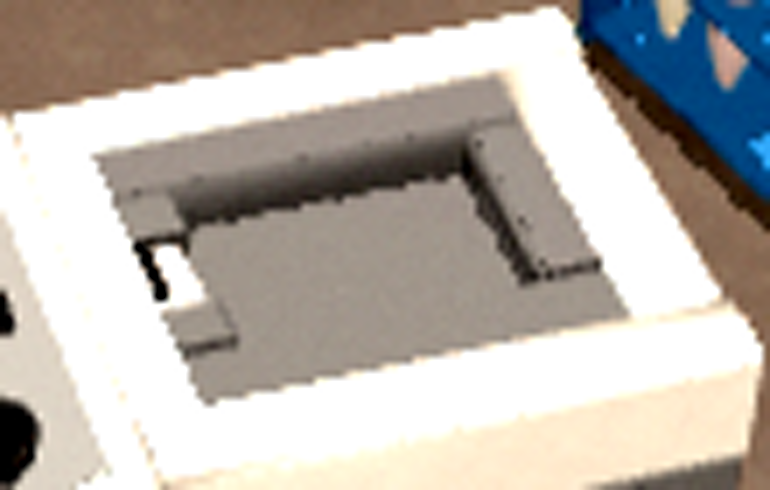

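Run:
```python
from h import *
t=cv2.GaussianBlur(cv2.cvtColor(cv2.imread('pics/top0.png'),cv2.COLOR_BGR2GRAY),(0,0),.6)
def G(u,v): return [405+u/7,215+v/7]
P=dict(fl=G(160,427),fr=G(375,452),bl=G(190,92),br=G(415,118),bl2=G(190,108),br2=G(412,130),l1=G(182,200),l2=G(158,400),r1=G(418,80),r2=G(385,510),nose_l=G(228,443),nose_r=G(310,450))
for k,p in P.items(): print(k,np.round(p,1),np.round(ray('top',p,.064)[0],4),np.round(ray('top',p,.05)[0,:2],4))
# profiles along the pocket's axes at deck height
a=np.radians(-7.4);ex=np.array([np.cos(a),np.sin(a),0]);ey=np.array([-np.sin(a),np.cos(a),0])
c=np.array([.56,-.253,.064])
for name,e,o in (('x',ex,ey*.018),('x',ex,-ey*.018),('x',ex,ey*0),('y',ey,ex*.02),('y',ey,ex*-.02)):
    s=np.arange(-.07,.0701,.001); q=proj('top',c+o+s[:,None]*e).astype(np.float32)
    v=cv2.remap(t,q[:,0].copy(),q[:,1].copy(),cv2.INTER_LINEAR)[:,0]
    print(name,np.round(o[:2],3)); print(' '.join(f"{int(1000*round(a_,4))}:{b}" for a_,b in zip(s,v) if abs(a_)>.02))
```

```text
fl [427.9 276. ] [ 0.5157 -0.2207  0.064 ] [ 0.5166 -0.2237]
fr [458.6 279.6] [ 0.5089 -0.2713  0.064 ] [ 0.5098 -0.275 ]
bl [432.1 228.1] [ 0.5951 -0.2312  0.064 ] [ 0.5972 -0.2343]
br [464.3 231.9] [ 0.5881 -0.2847  0.064 ] [ 0.5901 -0.2886]
bl2 [432.1 230.4] [ 0.5913 -0.231   0.064 ] [ 0.5933 -0.2341]
br2 [463.9 233.6] [ 0.5852 -0.2838  0.064 ] [ 0.5872 -0.2877]
l1 [431.  243.6] [ 0.5693 -0.2281  0.064 ] [ 0.571  -0.2313]
l2 [427.6 272.1] [ 0.522  -0.2205  0.064 ] [ 0.523  -0.2235]
r1 [464.7 226.4] [ 0.5972 -0.2858  0.064 ] [ 0.5993 -0.2898]
r2 [460.  287.9] [ 0.4953 -0.273   0.064 ] [ 0.4959 -0.2767]
nose_l [437.6 278.3] [ 0.5116 -0.2366  0.064 ] [ 0.5125 -0.2398]
nose_r [449.3 279.3] [ 0.5097 -0.2559  0.064 ] [ 0.5105 -0.2594]
x [0.002 0.018]
-70:240 -69:240 -68:240 -67:241 -66:240 -65:235 -64:224 -63:200 -62:171 -61:153 -60:141 -59:138 -58:137 -57:138 -56:138 -55:138 -54:138 -53:138 -52:137 -51:135 -50:131 -49:126 -48:122 -47:120 -46:127 -45:132 -44:136 -43:137 -42:138 -41:137 -40:137 -39:137 -38:137 -37:137 -36:137 -35:137 -34:137 -33:138 -32:137 -31:137 -30:137 -29:138 -28:13
[... 2775 characters left out ...]
-64:184 -63:217 -62:230 -61:238 -60:240 -59:240 -58:240 -57:239 -56:239 -55:239 -54:239 -53:240 -52:239 -51:240 -50:240 -49:239 -48:237 -47:228 -46:211 -45:184 -44:161 -43:140 -42:133 -41:130 -40:130 -39:130 -38:130 -37:130 -36:130 -35:130 -34:130 -33:131 -32:130 -31:127 -30:122 -29:109 -28:93 -27:80 -26:70 -25:65 -24:69 -23:77 -22:97 -21:113 20:136 21:136 22:136 23:137 24:136 25:132 26:124 27:115 28:109 29:109 30:118 31:126 32:134 33:136 34:137 35:137 36:137 37:137 38:138 39:138 40:138 41:138 42:137 43:138 44:145 45:160 46:184 47:210 48:224 49:235 50:239 51:240 52:240 53:240 54:240 55:240 56:240 57:240 58:240 59:240 60:240 61:240 62:240 63:238 64:231 65:218 66:193 67:162 68:133 69:112 70:99
```

```bash
cat >> h.py <<'E'
def rows(target,tz_deg):
    o=manip.observe(); R=o['orientation']; d=R.T@(np.array(target)-o['ee_pos'])
    cur=np.degrees(np.arctan2(R[1,2],R[0,2])); sp=-(tz_deg-cur); sp=(sp+90)%180-90
    print('t',o['time'],'shift',np.round(d,4),'spin',round(np.radians(sp),4),'cur',round(cur,2),'F',np.round(o['force'],1),'M',np.round(o['torque'],2),'p',np.round(o['ee_pos'],4),'gap',round(o['finger_gap'],3))
E
python3 -c "
from h import *
rows([.480,.1637,.13],94)"
```

```text
t 0.1 shift [ 0.0897 -0.3869 -0.2212] spin -0.4446 cur 68.53 F [ 0.4  0.3 -0.1] M [-0.03  0.02  0.01] p [0.2011 0.5113 0.2195] gap 1.006
```

```bash
python3 -m inch '[0,-0.2,-0.115,-0.25,1,0,-0.2,-0.115,-0.25,1,0,-0.2,-0.115,-0.25,1,0,-0.2,-0.115,-0.25,1,0,-0.2,-0.115,-0.25,1,0,-0.2,-0.115,-0.25,1,0,-0.387,-0.221,-0.445,1,0,-0.387,-0.221,-0.445,1,0,-0.387,-0.221,-0.445,1,0,-0.387,-0.221,-0.445,1,0,-0.387,-0.221,-0.445,1,0,-0.387,-0.221,-0.445,1,0.05,-0.387,-0.221,-0.445,1,0.08,-0.387,-0.221,-0.445,1,0.09,-0.387,-0.221,-0.445,1,0.09,-0.387,-0.221,-0.445,1,0.09,-0.387,-0.221,-0.445,1]'
python3 - <<'E'
from h import *
t=grab_frame('top');s=grab_frame('scene');cv2.imwrite('pics/t1.png',t);cv2.imwrite('pics/s1.png',s)
a=cv2.resize(t[230:390,120:300],None,fx=2.2,fy=2.2);b=cv2.resize(s[80:260,150:320],None,fx=2.2,fy=2.2)
H=max(a.shape[0],b.shape[0]);a=cv2.copyMakeBorder(a,0,H-a.shape[0],0,0,0);b=cv2.copyMakeBorder(b,0,H-b.shape[0],0,0,0)
cv2.imwrite('pics/c1.png',np.hstack([a,b]));rows([.48,.1637,.035],94)
E
```

```text
time: 1.52
ee_pos: [0.4802, 0.1649, 0.1306]
orientation: [[-0.001, -0.997, -0.071], [-0.0, -0.071, 0.997], [-1.0, 0.001, -0.0]]
force: [-0.4, 0.6, 0.6]
finger_gap: 1.0
t 1.6167 shift [ 0.0972  0.0023 -0.0014] spin 0.0012 cur 94.07 F [-0.4  1.3  0.5] M [ 0.03  0.   -0.01] p [0.4819 0.1652 0.1322] gap 1.0
```

View pics/c1.png

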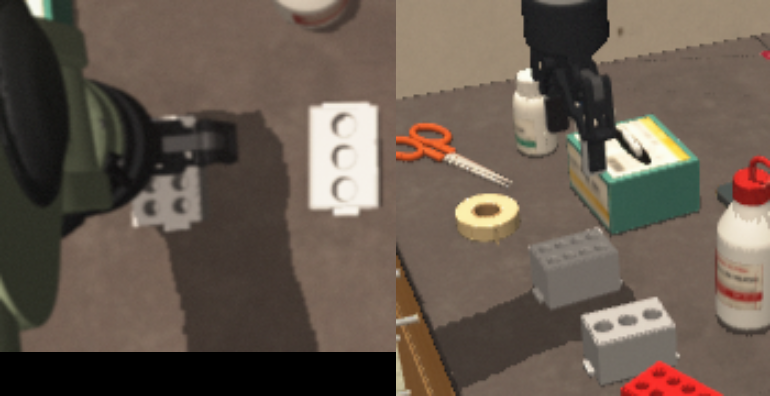

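Run:
```python
from h import *
p=ray('scene',[[210.8,192.3],[242,183.6],[250.5,194],[219,202.3]],.048);print(np.round(p,4),p.mean(0))
p=ray('top',[[165+105/8,270+130/8],[165+350/8,270+105/8],[165+125/8,270+503/8],[165+372/8,270+485/8]],.048);print(p.mean(0))
# same for heater deck outer corners in scene
q=ray('scene',[[260+598/5,260+33/5],[260+742/5,260+268/5]],.064);print(q)
# front wall edges in scene at deck height (crop sh2 /7): inner edges of front pads
g=lambda u,v:[300+u/7,265+v/7]
print(ray('scene',[g(160,195),g(237,340),g(465,135),g(600,262)],.064))
print(ray('scene',[[300+185/7,265+232/7],[300+520/7,265+275/7]],.064))
```

```text
[[0.4308 0.1837 0.048 ]
 [0.5053 0.1902 0.048 ]
 [0.5086 0.1431 0.048 ]
 [0.4357 0.1396 0.048 ]] [0.47011288 0.16415872 0.048     ]
[0.47027682 0.16301    0.048     ]
[[ 0.63803585 -0.19837084  0.064     ]
 [ 0.62253961 -0.32249633  0.064     ]]
[[ 0.51248616 -0.2193444   0.064     ]
 [ 0.50793121 -0.27190338  0.064     ]
 [ 0.59269676 -0.23061905  0.064     ]
 [ 0.60101632 -0.28403433  0.064     ]]
[[ 0.5124958  -0.23368398  0.064     ]
 [ 0.58082556 -0.28005126  0.064     ]]
```

```bash
python3 -m inch '[0.03,0.001,-0.001,0,1,0.06,0.001,-0.001,0,1,0.08,0.001,-0.001,0,1,0.09,0.001,-0.001,0,1,0.095,0.001,-0.001,0,1,0.095,0.001,-0.001,0,1,0.095,0.001,-0.001,0,1]'
python3 -c "
from h import *
rows([.480,.1637,.035],94)"
```

```text
time: 2.2
ee_pos: [0.4809, 0.1638, 0.0365]
orientation: [[0.002, -0.998, -0.07], [0.0, -0.07, 0.998], [-1.0, -0.002, 0.0]]
force: [-0.2, -0.2, -0.1]
finger_gap: 0.998
t 2.2 shift [ 0.0015  0.0009 -0.    ] spin 0.0006 cur 94.04 F [-0.2 -0.2 -0.1] M [ 0.    0.01 -0.01] p [0.4809 0.1638 0.0365] gap 0.998
```

Clear of contact; closing.

```bash
python3 -m inch '[0,0,0,0,0.3,0,0,0,0,0.1,0,0,0,0,-0.2,0,0,0,0,-0.2,0,0,0,0,-0.2,0,0,0,0,-0.2,0,0,0,0,-0.2,0,0,0,0,-0.2]'
python3 -c "
from h import *
rows([.480,.1637,.1],94)"
```

```text
time: 2.87
ee_pos: [0.4804, 0.1636, 0.0361]
orientation: [[0.002, -0.998, -0.07], [0.0, -0.07, 0.998], [-1.0, -0.002, 0.0]]
force: [-1.0, -0.6, 5.7]
finger_gap: 0.403
t 2.8667 shift [-0.0639  0.0002  0.0002] spin 0.0003 cur 94.02 F [-1.  -0.6  5.7] M [-0.01  0.23 -0.04] p [0.4804 0.1636 0.0361] gap 0.403
```

Run:
```python
from h import *
t=grab_frame('top');s=grab_frame('scene')
a=cv2.resize(t[230:390,120:300],None,fx=2.2,fy=2.2);b=cv2.resize(s[80:260,150:320],None,fx=2.2,fy=2.2)
H=max(a.shape[0],b.shape[0]);a=cv2.copyMakeBorder(a,0,H-a.shape[0],0,0,0);b=cv2.copyMakeBorder(b,0,H-b.shape[0],0,0,0)
cv2.imwrite('pics/c2.png',np.hstack([a,b]));rows([.48,.1637,.035],94)
```

```text
t 2.9667 shift [0.0011 0.0004 0.0001] spin 0.0004 cur 94.02 F [-0.5 -0.2  5.9] M [ 0.03  0.17 -0.08] p [0.4804 0.1636 0.0361] gap 0.404
```

View pics/c2.png

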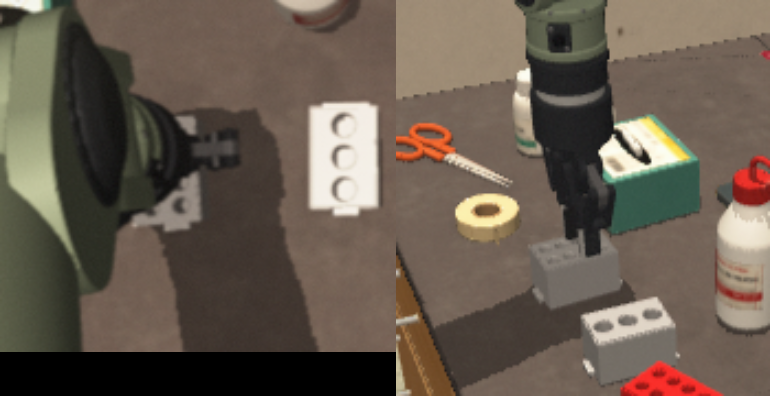

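```bash
python3 -m inch '[0,0,0,0,-1,0,0,0,0,-1,0,0,0,0,-1,0,0,0,0,-1]'
python3 -c "
from h import *
rows([.480,.1637,.1],94)"
```

```text
time: 3.3
ee_pos: [0.4818, 0.1637, 0.037]
orientation: [[0.004, -0.998, -0.07], [0.001, -0.07, 0.998], [-1.0, -0.004, 0.0]]
force: [-0.4, -0.3, 10.9]
finger_gap: 0.003
t 3.3 shift [-0.063   0.0015  0.0001] spin 0.0003 cur 94.02 F [-0.4 -0.3 10.9] M [-0.05  0.04  0.01] p [0.4818 0.1637 0.037 ] gap 0.003
```

Run:
```python
from h import *
t=grab_frame('top');s=grab_frame('scene')
a=cv2.resize(t[250:370,130:250],None,fx=3.3,fy=3.3);b=cv2.resize(s[130:250,180:300],None,fx=3.3,fy=3.3)
cv2.imwrite('pics/c3.png',np.hstack([a,b]))
```

```text
(no output)
```

View pics/c3.png

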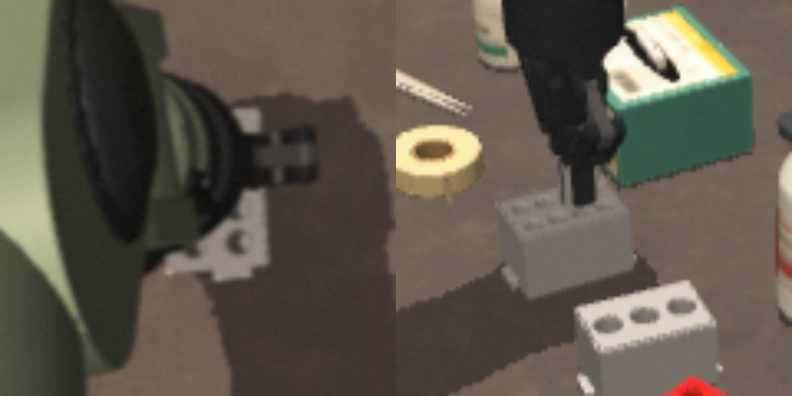

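Run:
```python
from h import *
o=manip.observe();p=o['ee_pos']
for z in (.019,.037,.048,.06): print(z,proj('scene',[p[0],p[1],z]),proj('top',[p[0],p[1],z]))
q=o['joint_pos'];print(q)
s=cv2.imread('pics/c3.png')
```

```text
0.019 [[236.66538007 202.67900041]] [[197.4999771  301.53130348]]
0.037 [[236.14989263 196.01005899]] [[195.58203357 301.24577531]]
0.048 [[235.83055989 191.87880144]] [[194.37514961 301.06610404]]
0.06 [[235.47839295 187.32276277]] [[193.02715332 300.86542508]]
[ 1.82578303e-01  4.54048750e-01 -5.37814027e-01  5.74637296e-01
 -2.13233217e-04  1.12441240e-01]
```

Run:
```python
from h import *
for y in (.1227,.117,.108):
  for z in (.113,.126,.14,.155): print(y,z,proj('scene',[.4819,y,z]).round(1),proj('top',[.4819,y,z]).round(1))
```

```text
0.1227 0.113 [[240.2 176. ]] [[213.5 299.4]]
0.1227 0.126 [[239.8 170.6]] [[212.2 299.1]]
0.1227 0.14 [[239.4 164.8]] [[210.8 298.8]]
0.1227 0.155 [[239.  158.5]] [[209.2 298.5]]
0.117 0.113 [[241.1 177.3]] [[217.2 299.3]]
0.117 0.126 [[240.7 172. ]] [[216.  299.1]]
0.117 0.14 [[240.3 166.2]] [[214.6 298.8]]
0.117 0.155 [[239.9 159.8]] [[213.1 298.5]]
0.108 0.113 [[242.5 179.5]] [[223.1 299.2]]
0.108 0.126 [[242.1 174.1]] [[222. 299.]]
0.108 0.14 [[241.7 168.3]] [[220.7 298.7]]
0.108 0.155 [[241.3 161.9]] [[219.3 298.3]]
```

Run:
```python
from h import *
s=cv2.imread('pics/s1.png');crop(s,205,90,60,80,7,'pics/s1z.png')
```

```text
(no output)
```

View pics/s1z.png

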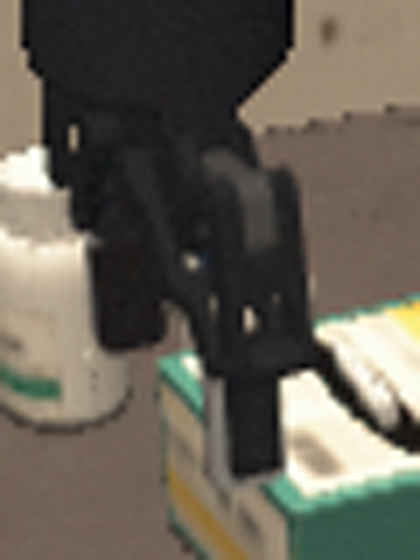

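```bash
python3 -m inch '[-0.03,0,0,0,-1,-0.06,0,0,0,-1,-0.06,0,0,0,-1,-0.06,0,0,0,-1]'
python3 - <<'E'
from h import *
t=grab_frame('top');s=grab_frame('scene');cv2.imwrite('pics/t4.png',t);cv2.imwrite('pics/s4.png',s)
a=cv2.resize(t[255:355,150:230],None,fx=5,fy=5);b=cv2.resize(s[130:230,195:275],None,fx=5,fy=5)
cv2.imwrite('pics/c4.png',np.hstack([a,b]));rows([.48,.1637,.007],94)
p=manip.observe()['ee_pos']
for dz in (-.017,0,.011): print(dz,proj('scene',p+[0,0,dz]),proj('top',p+[0,0,dz]))
E
```

```text
time: 3.73
ee_pos: [0.4814, 0.1637, 0.097]
orientation: [[0.004, -0.998, -0.07], [0.001, -0.07, 0.998], [-1.0, -0.004, 0.0]]
force: [1.3, 0.6, 0.5]
finger_gap: -0.0
t 3.8333 shift [ 0.0879 -0.0008  0.0003] spin 0.0003 cur 94.02 F [-0.1 -0.9 -0.3] M [ 0.02 -0.01 -0.03] p [0.4793 0.1634 0.0949] gap -0.004
-0.017 [[233.89425849 180.773496  ]] [[191.17441323 302.14031533]]
0 [[233.37059577 174.11333571]] [[189.13393896 301.86491175]]
0.011 [[233.02714644 169.74520429]] [[187.77337689 301.68127617]]
```

View pics/c4.png

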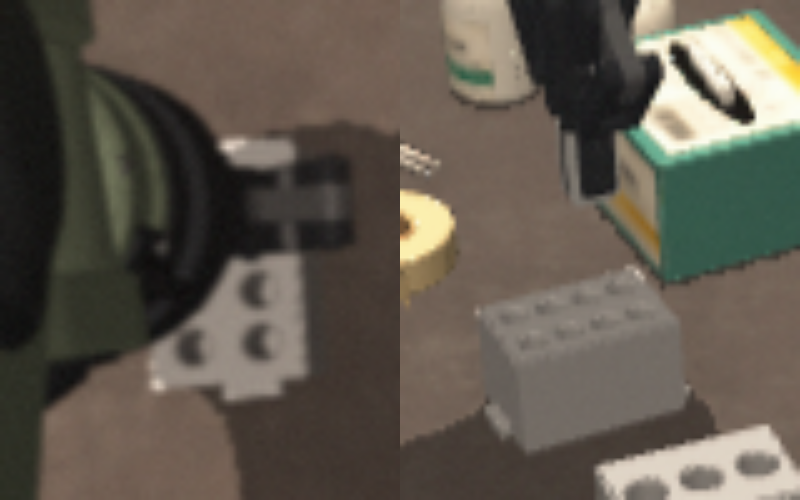

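```bash
python3 -m inch '[0,0,0,0,1,0,0,0,0,1,0,0,0,0,1,0,0,0,0,1,0,0,0,0,1,0,0,0,0,1,0.03,0,0,0,1,0.06,0,0,0,1,0.075,0,0,0,1,0.084,0,0,0,1,0.088,0,0,0,1,0.088,0,0,0,1]'
python3 - <<'E'
from h import *
rows([.48,.1637,.007],94)
E
```

```text
time: 4.83
ee_pos: [0.4794, 0.1634, 0.0067]
orientation: [[-0.001, -0.998, -0.07], [-0.0, -0.07, 0.998], [-1.0, 0.001, -0.0]]
force: [-0.4, 0.2, 0.7]
finger_gap: 1.0
t 4.8333 shift [-0.0003 -0.0006  0.0003] spin 0.0004 cur 94.02 F [-0.4  0.2  0.7] M [ 0.   -0.07  0.03] p [0.4794 0.1634 0.0067] gap 1.0
```

```bash
python3 -m inch '[0,0,0,0,0.5,0,0,0,0,0.3,0,0,0,0,-1,0,0,0,0,-1,0,0,0,0,-1,0,0,0,0,-1,0,0,0,0,-1,0,0,0,0,-1]'
python3 - <<'E'
from h import *
rows([.48,.1637,.007],94)
t=grab_frame('top');s=grab_frame('scene');cv2.imwrite('pics/t5.png',t);cv2.imwrite('pics/s5.png',s)
a=cv2.resize(t[255:355,150:230],None,fx=5,fy=5);b=cv2.resize(s[130:230,195:275],None,fx=5,fy=5)
cv2.imwrite('pics/c5.png',np.hstack([a,b]))
E
```

```text
time: 5.5
ee_pos: [0.4809, 0.164, 0.0086]
orientation: [[0.003, -0.998, -0.07], [0.001, -0.07, 0.998], [-1.0, -0.003, 0.001]]
force: [-0.0, 0.5, 5.4]
finger_gap: 0.579
t 5.5 shift [ 0.0016  0.0009 -0.0002] spin 0.0005 cur 94.03 F [-0.   0.5  5.4] M [ 0.23  0.19 -0.07] p [0.4809 0.164  0.0086] gap 0.579
```

View pics/c5.png

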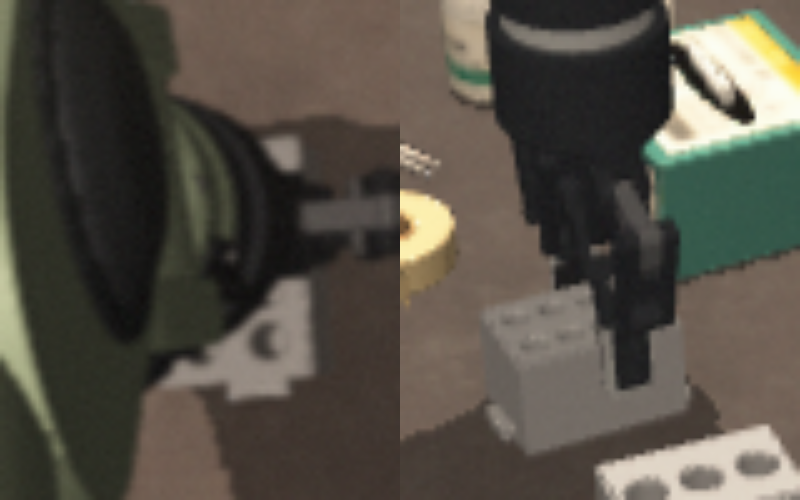

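Run:
```python
from h import *
t=cv2.imread('pics/top0.png')
print(ray('top',[[260,243],[238,225],[283,225]],0.0),ray('top',[[300,190],[316,208]],0))
for T in ([.4809,.164,.11],[.43,.164,.11],[.43,-.249,.11],[.5545,-.2486,.11]): rows(T,82.5)
```

```text
[[0.58256508 0.05892885 0.        ]
 [0.61501998 0.09731306 0.        ]
 [0.61392028 0.01834278 0.        ]] [[ 0.67639453 -0.01247159  0.        ]
 [ 0.6435606  -0.04032159  0.        ]]
t 5.6 shift [-1.015e-01 -3.000e-04  1.000e-04] spin 0.2013 cur 94.03 F [-0.9  0.2  4.7] M [ 0.24  0.12 -0.06] p [0.4808 0.164  0.0085] gap 0.574
t 5.6 shift [-0.1016  0.0504  0.0037] spin 0.2013 cur 94.03 F [-0.9  0.2  4.7] M [ 0.24  0.12 -0.06] p [0.4808 0.164  0.0085] gap 0.574
t 5.6 shift [-0.1021  0.0795 -0.4083] spin 0.2013 cur 94.03 F [-0.9  0.2  4.7] M [ 0.24  0.12 -0.06] p [0.4808 0.164  0.0085] gap 0.574
t 5.6 shift [-0.1018 -0.0447 -0.4167] spin 0.2013 cur 94.03 F [-0.9  0.2  4.7] M [ 0.24  0.12 -0.06] p [0.4808 0.164  0.0085] gap 0.574
```

```bash
python3 -m inch '[-0.015,0,0,0,-1,-0.04,0.005,0,0,-1,-0.07,0.01,0,0,-1,-0.1,0.02,0,0,-1,-0.102,0.03,0,0,-1,-0.102,0.035,-0.03,0,-1,-0.102,0.04,-0.065,0,-1,-0.102,0.045,-0.1,0,-1,-0.102,0.05,-0.135,0,-1,-0.102,0.05,-0.17,0,-1]'
python3 - <<'E'
from h import *
rows([.45,-.01,.11],82.5)
s=grab_frame('scene');t=grab_frame('top')
crop(s,200,120,160,120,4,'pics/s6.png')
E
```

```text
time: 6.43
ee_pos: [0.4395, -0.0107, 0.1085]
orientation: [[-0.002, -0.997, -0.071], [0.0, -0.071, 0.997], [-1.0, 0.002, 0.0]]
force: [1.6, 0.7, -3.0]
finger_gap: 0.575
t 6.4333 shift [-0.0015 -0.0106 -0.0001] spin 0.2019 cur 94.07 F [ 1.6  0.7 -3. ] M [ 0.02 -0.08  0.02] p [ 0.4395 -0.0107  0.1085] gap 0.575
```

View pics/s6.png

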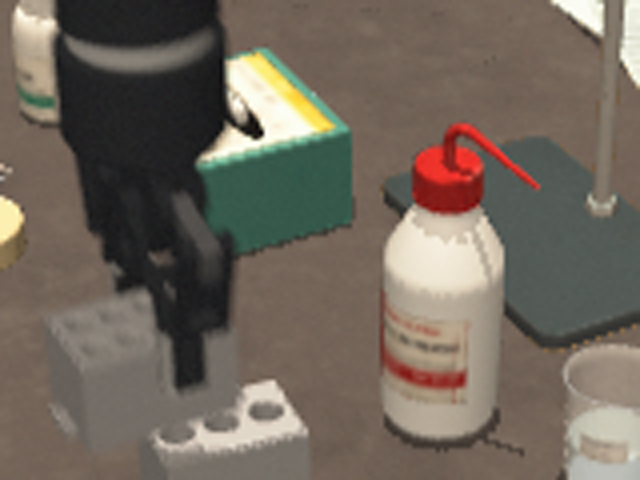

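```bash
python3 - <<'E'
from h import *
rows([.5545,-.2486,.11],82.5)
E
python3 -m inch '[0,0,-0.035,0,-1,0,0,-0.07,0.05,-1,0,0,-0.105,0.1,-1,0,-0.01,-0.14,0.15,-1,0,-0.03,-0.175,0.2,-1,0,-0.055,-0.21,0.2,-1,0,-0.08,-0.235,0.202,-1,0,-0.095,-0.246,0.202,-1,0,-0.0975,-0.2455,0.202,-1,0,-0.0975,-0.2455,0.202,-1,0,-0.0975,-0.2455,0.202,-1,0,-0.0975,-0.2455,0.202,-1]'
python3 - <<'E'
from h import *
rows([.5545,-.2486,.11],82.5)
t=grab_frame('top');s=grab_frame('scene');cv2.imwrite('pics/t7.png',t);cv2.imwrite('pics/s7.png',s)
a=cv2.resize(t[200:300,395:495],None,fx=4,fy=4);b=cv2.resize(s[220:340,265:415],None,fx=400/120,fy=400/120)
cv2.imwrite('pics/c7.png',np.hstack([a,b[:,:400]]))
E
```

```text
t 6.5333 shift [-0.0005 -0.0976 -0.2413] spin 0.1941 cur 93.62 F [ 1.   0.2 -2.4] M [ 0.13 -0.04 -0.01] p [ 0.4418 -0.014   0.1089] gap 0.577
time: 7.53
ee_pos: [0.5548, -0.2461, 0.1085]
orientation: [[-0.002, -0.991, 0.131], [0.001, 0.131, 0.991], [-1.0, 0.002, 0.001]]
force: [-0.5, 0.5, -2.5]
finger_gap: 0.576
t 7.5333 shift [-0.0015 -0.     -0.0025] spin -0.0 cur 82.5 F [-0.5  0.5 -2.5] M [-0.05 -0.01 -0.03] p [ 0.5548 -0.2461  0.1085] gap 0.576
```

View pics/c7.png

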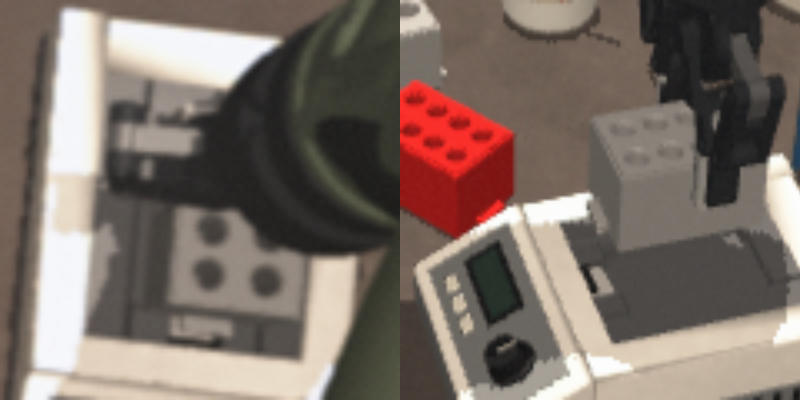

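Run:
```python
from h import *
t=cv2.imread('pics/t7.png');s=cv2.imread('pics/s7.png')
crop(t,425,240,60,60,10,'pics/t7z.png');crop(s,315,245,75,60,9,'pics/s7z.png')
```

```text
(no output)
```

View pics/t7z.png

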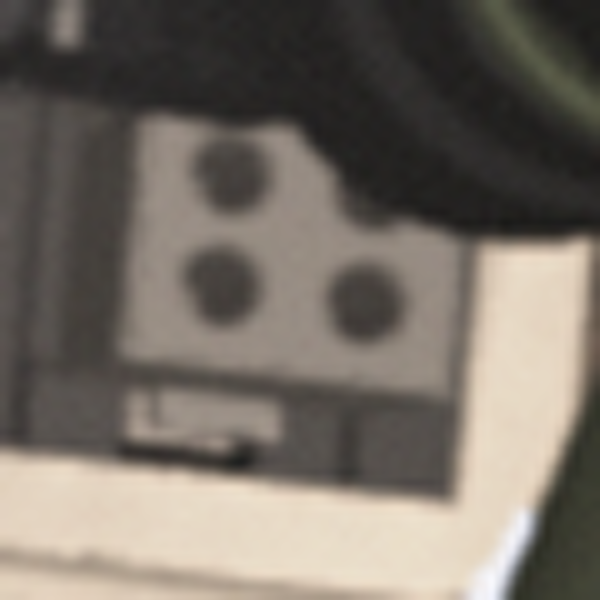

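View pics/s7z.png

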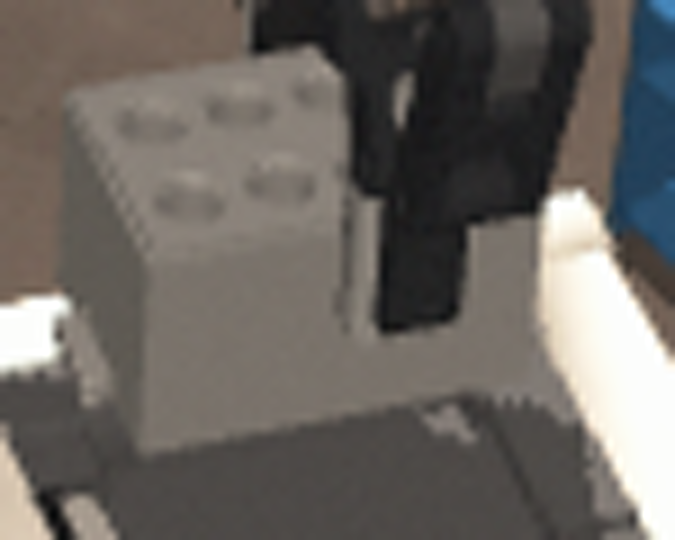

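Run:
```python
from h import *
a=ray('top',[[436.8,276.],[470.5,279.8]],.148);b=ray('scene',[[322.2,256.1],[331.4,273.7]],.148);c=ray('scene',[[330.6,295]],.1)
print(a,a.mean(0));print(b,b.mean(0));print(c)
ang=np.radians(-7.5);ex=np.array([np.cos(ang),np.sin(ang)]);ey=np.array([-ex[1],ex[0]])
pk=np.array([.5508,-.2511])
for m in (a.mean(0),b.mean(0)): 
    d=m[:2]+38*ex-pk; print('block origin in pocket',d@ex,d@ey)
```

```text
[[ 0.50989725 -0.21613504  0.148     ]
 [ 0.50335086 -0.26683101  0.148     ]] [ 0.50662406 -0.24148302  0.148     ]
[[ 0.50915161 -0.21868805  0.148     ]
 [ 0.50395588 -0.26393777  0.148     ]] [ 0.50655375 -0.24131291  0.148     ]
[[ 0.50489618 -0.26286538  0.1       ]]
block origin in pocket 37.95494671980211 0.003768582949987921
block origin in pocket 37.954854807549644 0.003928065798829236
```

```bash
python3 -m inch '[0.01,0,-0.002,0,-1,0.02,0,-0.0038,0,-1,0.028,0,-0.0038,0,-1,0.032,0,-0.0038,0,-1,0.032,0,-0.0038,0,-1,0.032,0,-0.0038,0,-1]'
python3 -c "
from h import *
rows([.5545,-.2486,.0726],82.5)"
python3 -m inch '[0.001,0,0,0,-1,0.001,0,0,0,-1,0.002,0,0,0,-1,0.002,0,0,0,-1,0.003,0,0,0,-1,0.003,0,0,0,-1]'
python3 -c "
from h import *
rows([.5545,-.2486,.0726],82.5)"
```

```text
time: 8.13
ee_pos: [0.5552, -0.2512, 0.0765]
orientation: [[-0.001, -0.991, 0.132], [0.001, 0.132, 0.991], [-1.0, 0.001, 0.001]]
force: [-0.2, 0.1, -3.4]
finger_gap: 0.571
t 8.1333 shift [0.0039 0.001  0.0025] spin -0.001 cur 82.44 F [-0.2  0.1 -3.4] M [-0.05 -0.02 -0.01] p [ 0.5552 -0.2512  0.0765] gap 0.571
time: 8.63
ee_pos: [0.5557, -0.2515, 0.0742]
orientation: [[0.0, -0.991, 0.131], [-0.0, 0.131, 0.991], [-1.0, -0.0, -0.0]]
force: [0.0, 0.7, -2.9]
finger_gap: 0.577
t 8.6333 shift [0.0016 0.0015 0.0027] spin -0.0009 cur 82.45 F [ 0.   0.7 -2.9] M [-0.01 -0.05  0.03] p [ 0.5557 -0.2515  0.0742] gap 0.577
```

Run:
```python
from h import *
t=grab_frame('top');s=grab_frame('scene');cv2.imwrite('pics/t8.png',t);cv2.imwrite('pics/s8.png',s)
a=cv2.resize(t[240:300,420:480],None,fx=6.6,fy=6.6);b=cv2.resize(s[255:315,315:375],None,fx=6.6,fy=6.6)
cv2.imwrite('pics/c8.png',np.hstack([a,b]))
for i in range(3): print(manip.observe()['ee_pos'])
```

```text
[ 0.5556524  -0.25146455  0.07419216]
[ 0.5556524  -0.25146455  0.07419216]
[ 0.5556524  -0.25146455  0.07419216]
```

View pics/c8.png

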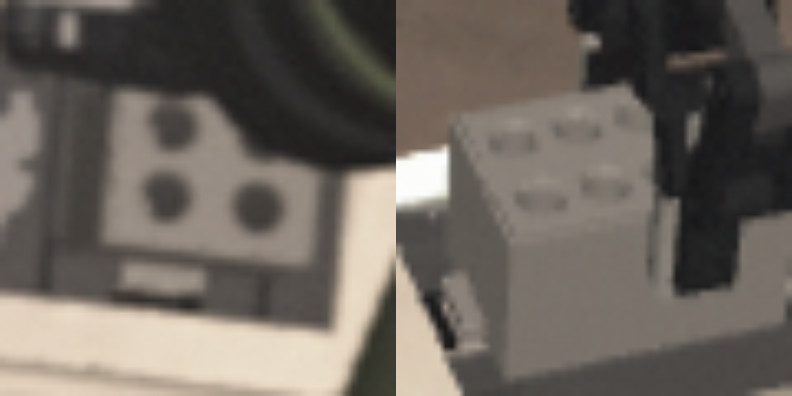

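Run:
```python
from h import *
a=ray('top',[[435.6,276.8],[466.7,280.6]],.1135);b=ray('scene',[[322.9,272.9],[332.3,291.4]],.1135)
ang=np.radians(-7.5);ex=np.array([np.cos(ang),np.sin(ang)]);ey=np.array([-ex[1],ex[0]])
pk=np.array([.5508,-.2511])
for m in (a,b):
    d=m[:,:2]-pk; print('front corners in pocket',(d@ex*1000).round(1),(d@ey*1000).round(1))
```

```text
front corners in pocket [-43.3 -43.6] [ 23.5 -25.5]
front corners in pocket [-44.4 -43.6] [ 23.4 -23.7]
```

```bash
python3 -m inch '[0,0.0015,0,0,-1,0,0.0015,0,0,-1,0.001,0.0015,0,0,-1,0.001,0.0015,0,0,-1,0.002,0.0015,0,0,-1,0.002,0.0015,0,0,-1]'
python3 -c "
from h import *
rows([.5545,-.2486,.0726],82.5)"
python3 -m inch '[0.001,0,0,0,-1,0.001,0,0,0,-1,0.001,0,0,0,-1]'
python3 -c "
from h import *
rows([.5545,-.2486,.0726],82.5)"
```

```text
time: 9.23
ee_pos: [0.5543, -0.2513, 0.0725]
orientation: [[0.0, -0.991, 0.131], [-0.0, 0.131, 0.991], [-1.0, -0.0, -0.0]]
force: [-0.9, 0.5, -0.4]
finger_gap: 0.576
t 9.2333 shift [-0.0001  0.0002  0.0027] spin -0.0009 cur 82.45 F [-0.9  0.5 -0.4] M [ 0.15  0.13 -0.03] p [ 0.5543 -0.2513  0.0725] gap 0.576
time: 9.48
ee_pos: [0.5545, -0.2513, 0.0722]
orientation: [[0.001, -0.991, 0.131], [-0.0, 0.131, 0.991], [-1.0, -0.001, -0.0]]
force: [-2.1, 0.6, 6.2]
finger_gap: 0.572
t 9.4833 shift [-0.0004  0.0004  0.0027] spin -0.0008 cur 82.45 F [-2.1  0.6  6.2] M [ 0.4   0.63 -0.02] p [ 0.5545 -0.2513  0.0722] gap 0.572
```

```bash
python3 -m inch '[0.001,0,0,0,-1,0.001,0,0,0,-1,0.001,0,0,0,-1]'
python3 -c "
from h import *
rows([.5545,-.2486,.0726],82.5)"
python3 -m inch '[0.001,0,0,0,-1,0.001,0,0,0,-1,0.001,0,0,0,-1]'
python3 -c "
from h import *
rows([.5545,-.2486,.0726],82.5)"
```

```text
time: 9.73
ee_pos: [0.5549, -0.2514, 0.0718]
orientation: [[0.002, -0.991, 0.131], [-0.001, 0.131, 0.991], [-1.0, -0.002, -0.0]]
force: [-0.7, 2.0, 7.7]
finger_gap: 0.572
t 9.7333 shift [-0.0008  0.0008  0.0027] spin -0.001 cur 82.44 F [-0.7  2.   7.7] M [ 0.53  0.7  -0.11] p [ 0.5549 -0.2514  0.0718] gap 0.572
time: 9.98
ee_pos: [0.5554, -0.2515, 0.0712]
orientation: [[0.003, -0.991, 0.132], [-0.001, 0.132, 0.991], [-1.0, -0.003, -0.0]]
force: [-0.3, 2.5, 8.4]
finger_gap: 0.573
t 9.9833 shift [-0.0014  0.0013  0.0027] spin -0.001 cur 82.44 F [-0.3  2.5  8.4] M [ 0.58  0.61 -0.16] p [ 0.5554 -0.2515  0.0712] gap 0.573
```

Run:
```python
from h import *
t=grab_frame('top');s=grab_frame('scene');cv2.imwrite('pics/t9.png',t);cv2.imwrite('pics/s9.png',s)
a=cv2.resize(t[225:305,410:490],None,fx=5,fy=5);b=cv2.resize(s[245:325,315:395],None,fx=5,fy=5)
cv2.imwrite('pics/c9.png',np.hstack([a,b]))
```

```text
(no output)
```

View pics/c9.png

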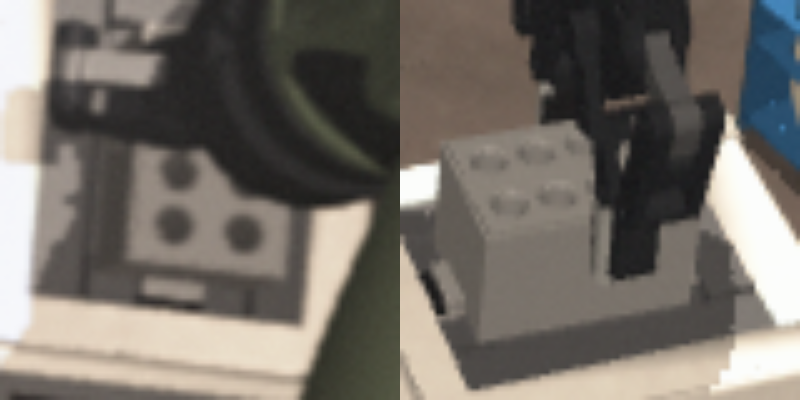

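```bash
for k in 1; do python3 -m inch '[0.001,0,0,0,-1,0.001,0,0,0,-1,0.002,0,0,0,-1,0.002,0,0,0,-1]'
python3 -c "
from h import *
rows([.5545,-.2486,.0726],82.5)"; done
python3 -m inch '[0.001,0,0,0,-1,0.001,0,0,0,-1,0.002,0,0,0,-1,0.002,0,0,0,-1]'
python3 -c "
from h import *
rows([.5545,-.2486,.0726],82.5)"
```

```text
time: 10.42
ee_pos: [0.5565, -0.2516, 0.07]
orientation: [[0.005, -0.991, 0.131], [-0.001, 0.131, 0.991], [-1.0, -0.005, -0.001]]
force: [0.7, 4.1, 12.9]
finger_gap: 0.571
t 10.4167 shift [-0.0027  0.0023  0.0028] spin -0.0008 cur 82.45 F [ 0.7  4.1 12.9] M [ 0.77  0.51 -0.18] p [ 0.5565 -0.2516  0.07  ] gap 0.571
time: 10.75
ee_pos: [0.5577, -0.2518, 0.0685]
orientation: [[0.007, -0.991, 0.131], [-0.001, 0.131, 0.991], [-1.0, -0.008, -0.001]]
force: [3.2, 3.0, 14.0]
finger_gap: 0.574
t 10.75 shift [-0.0042  0.0035  0.0028] spin -0.0006 cur 82.46 F [ 3.2  3.  14. ] M [ 0.85  0.07 -0.28] p [ 0.5577 -0.2518  0.0685] gap 0.574
```

```bash
python3 -m inch '[0,0.001,0,0,-1,0,0.002,0,0,-1,0,0.0035,0,0,-1,0,0.0035,0,0,-1]'
python3 - <<'E'
from h import *
rows([.5543,-.2513,.0685],82.5)
t=grab_frame('top');s=grab_frame('scene');cv2.imwrite('pics/t10.png',t);cv2.imwrite('pics/s10.png',s)
a=cv2.resize(t[225:305,410:490],None,fx=5,fy=5);b=cv2.resize(s[245:325,315:395],None,fx=5,fy=5)
cv2.imwrite('pics/c10.png',np.hstack([a,b]))
E
```

```text
time: 11.08
ee_pos: [0.5566, -0.2519, 0.069]
orientation: [[0.012, -0.991, 0.13], [-0.002, 0.13, 0.991], [-1.0, -0.013, -0.001]]
force: [8.1, 2.2, 10.4]
finger_gap: 0.572
t 11.0833 shift [0.0005 0.0024 0.0003] spin 0.0004 cur 82.52 F [ 8.1  2.2 10.4] M [ 0.6  -1.24  0.  ] p [ 0.5566 -0.2519  0.069 ] gap 0.572
```

View pics/c10.png

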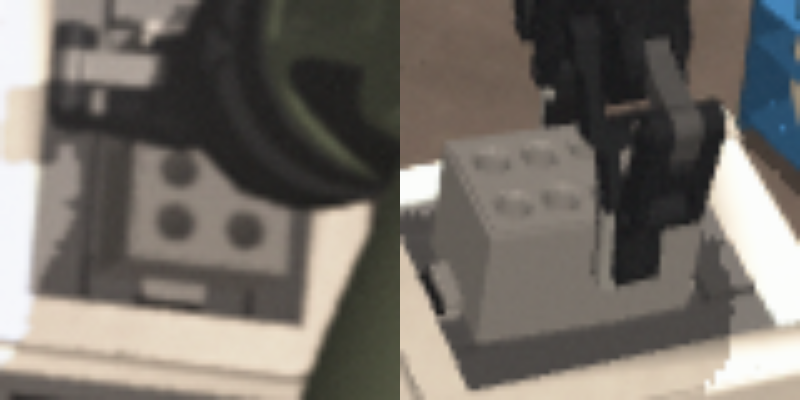

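Run:
```python
from h import *
for n in (8,10):
    s=cv2.imread(f'pics/s{n}.png');crop(s,318,258,75,65,10,f'pics/s{n}z.png')
```

```text
(no output)
```

View pics/s8z.png

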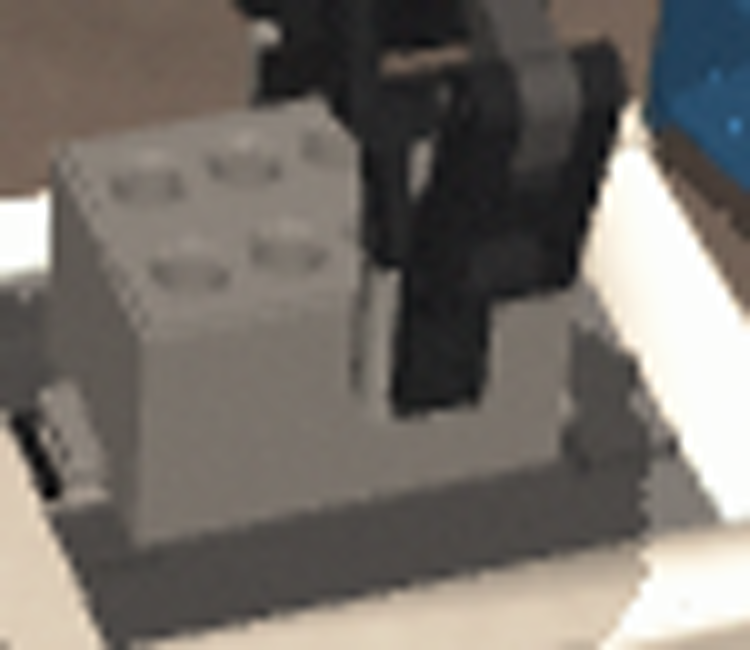

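View pics/s10z.png

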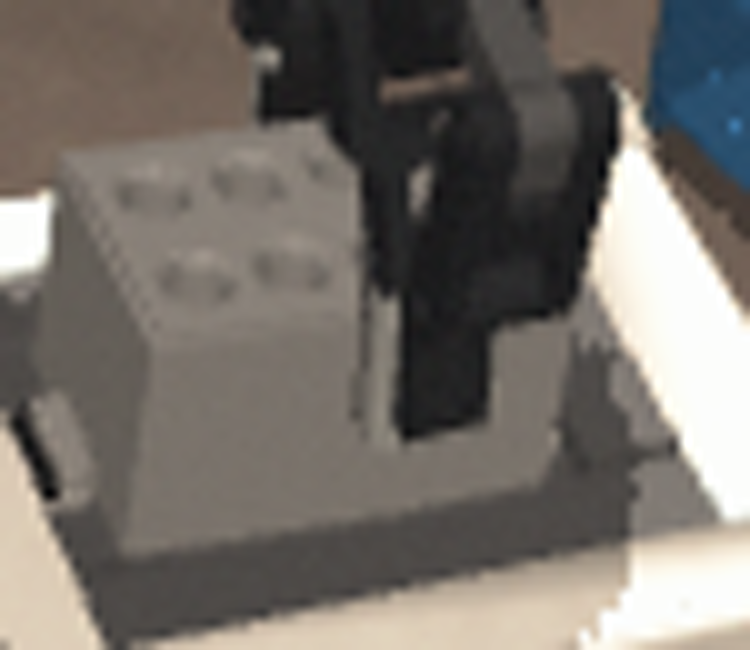

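```bash
python3 -m inch '[0.001,0,0,0,-1,0.001,0,0,0,-1,0.002,0,0,0,-1,0.002,0,0,0,-1]'
python3 -c "
from h import *
rows([.5545,-.2513,.0726],82.5)"
python3 -m inch '[0.001,0,0,0,-1,0.001,0,0,0,-1,0.002,0,0,0,-1,0.002,0,0,0,-1]'
python3 - <<'E'
from h import *
rows([.5543,-.2513,.0685],82.5)
s=grab_frame('scene');cv2.imwrite('pics/s11.png',s);crop(s,318,258,75,65,10,'pics/s11z.png')
E
```

```text
time: 11.52
ee_pos: [0.5572, -0.252, 0.0682]
orientation: [[0.013, -0.991, 0.13], [-0.003, 0.13, 0.992], [-1.0, -0.014, -0.001]]
force: [6.7, 4.1, 16.5]
finger_gap: 0.572
t 11.5167 shift [-0.0044  0.0027  0.0003] spin 0.0005 cur 82.53 F [ 6.7  4.1 16.5] M [ 0.99 -0.75 -0.  ] p [ 0.5572 -0.252   0.0682] gap 0.572
time: 11.85
ee_pos: [0.5582, -0.2521, 0.0667]
orientation: [[0.016, -0.991, 0.13], [-0.003, 0.13, 0.992], [-1.0, -0.016, -0.001]]
force: [9.2, 3.6, 18.9]
finger_gap: 0.573
t 11.85 shift [-0.0019  0.004   0.0003] spin 0.0006 cur 82.53 F [ 9.2  3.6 18.9] M [ 1.   -1.07 -0.13] p [ 0.5582 -0.2521  0.0667] gap 0.573
```

View pics/s11z.png

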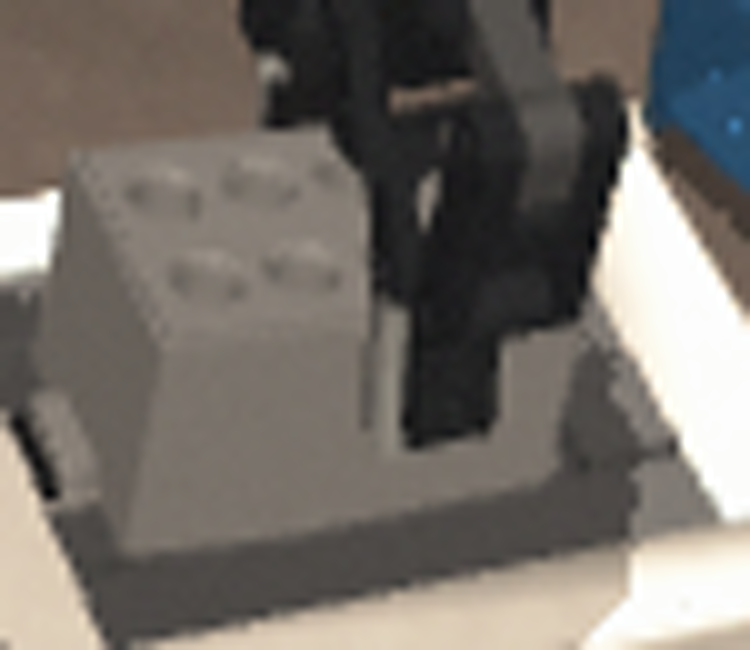

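```bash
cat >> h.py <<'E'
def pk(P,yaw=-7.5):
    a=np.radians(yaw);ex=np.array([np.cos(a),np.sin(a)]);ey=np.array([-ex[1],ex[0]])
    d=np.atleast_2d(P)[:,:2]-np.array([.5508,-.2511]); return (np.c_[d@ex,d@ey]*1000).round(1)
E
python3 - <<'E'
from h import *
print(pk(ray('scene',[[330.2,313.],[318+55.5,258+48.]],.064)))
E
python3 -m inch '[0.001,0,0,0,-1,0.001,0,0,0,-1,0.002,0,0,0,-1,0.002,0,0,0,-1]'
python3 -c "
from h import *
rows([.5545,-.2513,.0726],82.5)"
```

```text
[[-45.2 -23.2]
 [ 30.7 -28.2]]
time: 12.23
ee_pos: [0.5592, -0.2522, 0.0652]
orientation: [[0.017, -0.991, 0.13], [-0.003, 0.13, 0.992], [-1.0, -0.018, -0.001]]
force: [10.1, 4.9, 19.7]
finger_gap: 0.577
t 12.2333 shift [-0.0075  0.0046  0.0003] spin 0.0008 cur 82.55 F [10.1  4.9 19.7] M [ 1.12 -1.24 -0.13] p [ 0.5592 -0.2522  0.0652] gap 0.577
```

```bash
python3 -m inch '[0.001,0,0,0,-1,0.001,0,0,0,-1,0.002,0,0,0,-1,0.002,0,0,0,-1]'
python3 -c "
from h import *
rows([.5545,-.2513,.0726],82.5)"
python3 -m inch '[0.001,0,0,0,-1,0.001,0,0,0,-1,0.002,0,0,0,-1,0.002,0,0,0,-1]'
python3 - <<'E'
from h import *
rows([.5543,-.2513,.0685],82.5)
s=grab_frame('scene');cv2.imwrite('pics/s12.png',s);crop(s,318,258,75,65,10,'pics/s12z.png')
E
```

```text
time: 12.57
ee_pos: [0.5601, -0.2524, 0.0636]
orientation: [[0.019, -0.991, 0.129], [-0.003, 0.129, 0.992], [-1.0, -0.019, -0.001]]
force: [11.2, 3.2, 20.6]
finger_gap: 0.579
t 12.5667 shift [-0.0091  0.0055  0.0003] spin 0.001 cur 82.56 F [11.2  3.2 20.6] M [ 1.2  -1.63 -0.08] p [ 0.5601 -0.2524  0.0636] gap 0.579
time: 12.9
ee_pos: [0.5605, -0.2524, 0.0629]
orientation: [[0.02, -0.991, 0.129], [-0.004, 0.129, 0.992], [-1.0, -0.02, -0.001]]
force: [9.3, 6.3, 28.5]
finger_gap: 0.575
t 12.9 shift [-0.0058  0.0062  0.0003] spin 0.0012 cur 82.57 F [ 9.3  6.3 28.5] M [ 1.53 -1.11 -0.12] p [ 0.5605 -0.2524  0.0629] gap 0.575
```

View pics/s12z.png

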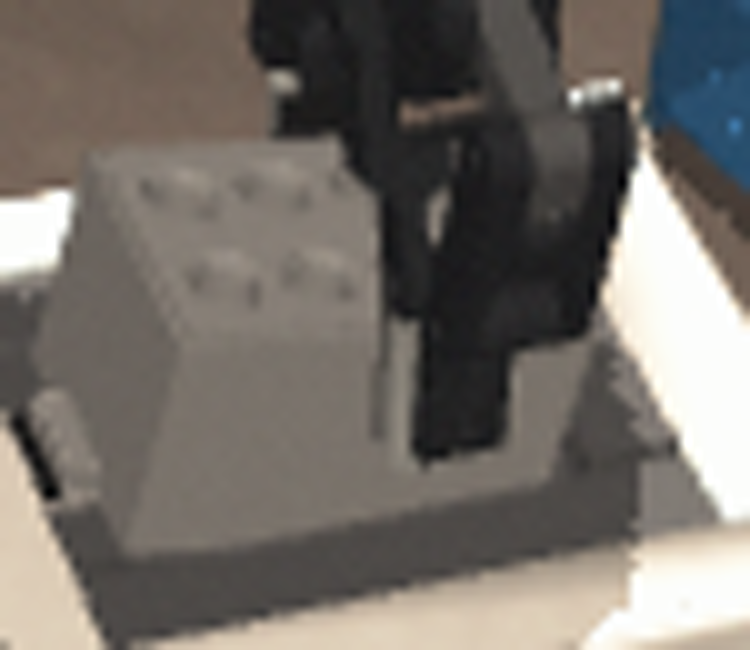

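```bash
python3 -m inch '[-0.001,0,0,0,-1,-0.003,0,0,0,-1,-0.003,0,0,0,-1]'
python3 -c "
from h import *
rows([.5545,-.2513,.0726],82.5)"
python3 -m inch '[0,-0.001,0,0,-1,0,-0.002,0,0,-1,0,-0.003,0,0,-1,0,-0.003,0,0,-1]'
python3 -c "
from h import *
rows([.5545,-.2513,.0726],82.5)"
```

```text
time: 13.2
ee_pos: [0.5591, -0.2522, 0.0634]
orientation: [[0.017, -0.991, 0.129], [-0.003, 0.129, 0.992], [-1.0, -0.017, -0.001]]
force: [11.3, 3.9, 13.3]
finger_gap: 0.574
t 13.2 shift [-0.0093  0.0045  0.0003] spin 0.001 cur 82.56 F [11.3  3.9 13.3] M [ 0.86 -1.89 -0.01] p [ 0.5591 -0.2522  0.0634] gap 0.574
time: 13.53
ee_pos: [0.5592, -0.2522, 0.063]
orientation: [[0.011, -0.991, 0.13], [-0.003, 0.13, 0.992], [-1.0, -0.011, -0.001]]
force: [4.3, 3.6, 18.9]
finger_gap: 0.576
t 13.5333 shift [-0.0097  0.0047  0.0003] spin 0.0006 cur 82.54 F [ 4.3  3.6 18.9] M [ 0.97 -0.34  0.02] p [ 0.5592 -0.2522  0.063 ] gap 0.576
```

```bash
python3 -m inch '[-0.001,-0.001,0,0,-1,-0.001,-0.002,0,0,-1,-0.001,-0.003,0,0,-1,-0.001,-0.003,0,0,-1]'
python3 -c "
from h import *
rows([.5545,-.2513,.0726],82.5)"
python3 -m inch '[0,-0.001,0,0,-1,0,-0.002,0,0,-1,0,-0.003,0,0,-1,0,-0.003,0,0,-1]'
python3 -c "
from h import *
rows([.5545,-.2513,.0726],82.5)"
```

```text
time: 13.87
ee_pos: [0.5592, -0.2522, 0.063]
orientation: [[0.006, -0.991, 0.131], [-0.002, 0.131, 0.991], [-1.0, -0.006, -0.001]]
force: [-1.7, 3.6, 18.4]
finger_gap: 0.577
t 13.8667 shift [-0.0096  0.0047  0.0002] spin 0.0 cur 82.5 F [-1.7  3.6 18.4] M [0.8  0.7  0.09] p [ 0.5592 -0.2522  0.063 ] gap 0.577
time: 14.2
ee_pos: [0.5593, -0.2522, 0.0629]
orientation: [[0.0, -0.991, 0.131], [-0.002, 0.131, 0.991], [-1.0, -0.0, -0.001]]
force: [-11.5, 3.8, 25.3]
finger_gap: 0.578
t 14.2 shift [-0.0097  0.0048  0.0002] spin -0.0006 cur 82.46 F [-11.5   3.8  25.3] M [0.97 2.05 0.06] p [ 0.5593 -0.2522  0.0629] gap 0.578
```

```bash
python3 -m inch '[-0.001,0,0,0,-1,-0.002,0,0,0,-1,-0.003,0,0,0,-1,-0.003,0,0,0,-1]'
python3 -c "
from h import *
rows([.5545,-.2513,.0726],82.5)"
python3 -m inch '[-0.001,0,0,0,-1,-0.0015,0,0,0,-1,-0.0015,0,0,0,-1]'
python3 - <<'E'
from h import *
rows([.5543,-.2513,.0685],82.5)
s=grab_frame('scene');cv2.imwrite('pics/s13.png',s);crop(s,318,258,75,65,10,'pics/s13z.png')
t=grab_frame('top');cv2.imwrite('pics/t13.png',t);crop(t,410,225,75,70,8,'pics/t13z.png')
E
```

```text
time: 14.53
ee_pos: [0.5593, -0.2521, 0.0631]
orientation: [[-0.0, -0.991, 0.132], [-0.001, 0.132, 0.991], [-1.0, 0.0, -0.001]]
force: [-4.9, 1.5, 8.8]
finger_gap: 0.575
t 14.5333 shift [-0.0095  0.0049  0.0002] spin -0.001 cur 82.44 F [-4.9  1.5  8.8] M [0.29 0.88 0.03] p [ 0.5593 -0.2521  0.0631] gap 0.575
time: 14.78
ee_pos: [0.5598, -0.252, 0.0633]
orientation: [[0.0, -0.991, 0.131], [0.0, 0.131, 0.991], [-1.0, -0.0, 0.0]]
force: [-0.5, 0.8, -0.9]
finger_gap: 0.571
t 14.7833 shift [-0.0052  0.0056 -0.0001] spin -0.0008 cur 82.45 F [-0.5  0.8 -0.9] M [ 0.   -0.04 -0.03] p [ 0.5598 -0.252   0.0633] gap 0.571
```

View pics/s13z.png

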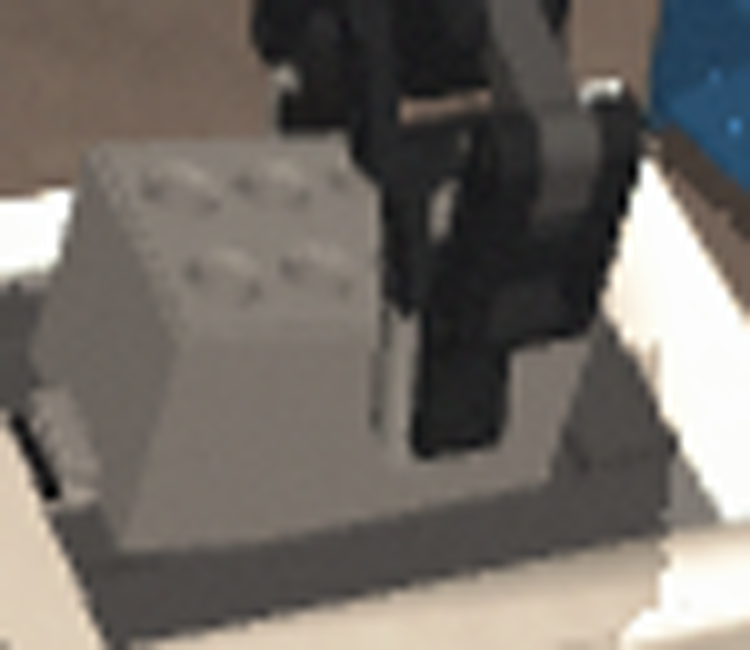

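View pics/t13z.png

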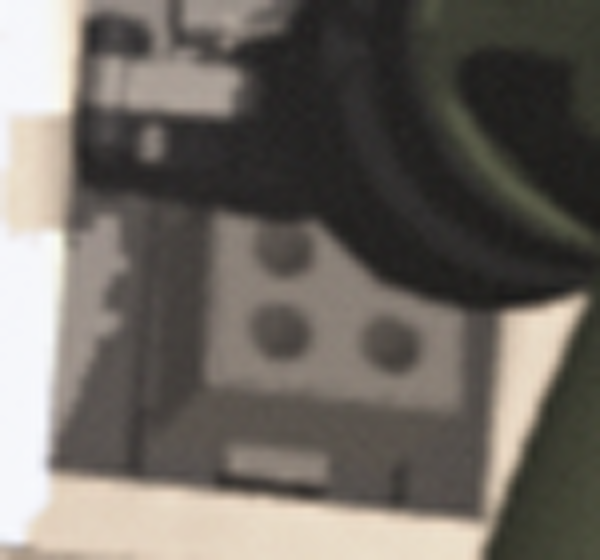

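```bash
python3 -m inch '[0,-0.001,0,0,-1,0,-0.0015,0,0,-1,0,-0.0015,0,0,-1]'
python3 -c "
from h import *
rows([.5545,-.2513,.0726],82.5)"
python3 -m inch '[0,-0.001,0,0,-1,0,-0.0015,0,0,-1,0,-0.0015,0,0,-1]'
python3 -c "
from h import *
rows([.5545,-.2513,.0726],82.5)"
```

```text
time: 15.13
ee_pos: [0.5612, -0.2521, 0.0634]
orientation: [[-0.0, -0.991, 0.131], [0.0, 0.131, 0.991], [-1.0, 0.0, 0.0]]
force: [-0.8, 0.2, -3.0]
finger_gap: 0.575
t 15.1333 shift [-0.0092  0.0068 -0.0001] spin -0.0008 cur 82.45 F [-0.8  0.2 -3. ] M [ 0.02 -0.01 -0.01] p [ 0.5612 -0.2521  0.0634] gap 0.575
time: 15.38
ee_pos: [0.5628, -0.2524, 0.0636]
orientation: [[0.0, -0.991, 0.131], [-0.0, 0.131, 0.991], [-1.0, -0.0, 0.0]]
force: [-0.1, -0.4, -2.5]
finger_gap: 0.574
t 15.3833 shift [-0.009   0.0084  0.    ] spin -0.0008 cur 82.45 F [-0.1 -0.4 -2.5] M [-0.   -0.05 -0.  ] p [ 0.5628 -0.2524  0.0636] gap 0.574
```

```bash
python3 -m inch '[0,-0.001,0,0,-1,0,-0.0015,0,0,-1,0,-0.0015,0,0,-1]'
python3 -c "
from h import *
rows([.5545,-.2513,.0726],82.5)"
python3 -m inch '[0,-0.001,0,0,-1,0,-0.001,0,0,-1,0,-0.001,0,0,-1]'
python3 - <<'E'
from h import *
rows([.5543,-.2513,.0685],82.5)
s=grab_frame('scene');cv2.imwrite('pics/s14.png',s);crop(s,318,258,75,65,10,'pics/s14z.png')
t=grab_frame('top');cv2.imwrite('pics/t14.png',t);crop(t,410,225,75,70,8,'pics/t14z.png')
E
```

```text
time: 15.63
ee_pos: [0.5643, -0.2526, 0.0637]
orientation: [[0.0, -0.991, 0.131], [-0.0, 0.131, 0.991], [-1.0, -0.0, -0.0]]
force: [0.3, 0.1, -3.0]
finger_gap: 0.571
t 15.6333 shift [-0.0089  0.0099  0.    ] spin -0.0008 cur 82.45 F [ 0.3  0.1 -3. ] M [ 0.02 -0.02  0.05] p [ 0.5643 -0.2526  0.0637] gap 0.571
time: 15.88
ee_pos: [0.5652, -0.2527, 0.0637]
orientation: [[0.0, -0.991, 0.131], [-0.0, 0.131, 0.991], [-1.0, -0.0, -0.0]]
force: [-0.8, -0.2, -3.4]
finger_gap: 0.574
t 15.8833 shift [-0.0048  0.011  -0.    ] spin -0.0009 cur 82.45 F [-0.8 -0.2 -3.4] M [-0.03 -0.04 -0.  ] p [ 0.5652 -0.2527  0.0637] gap 0.574
```

View pics/s14z.png

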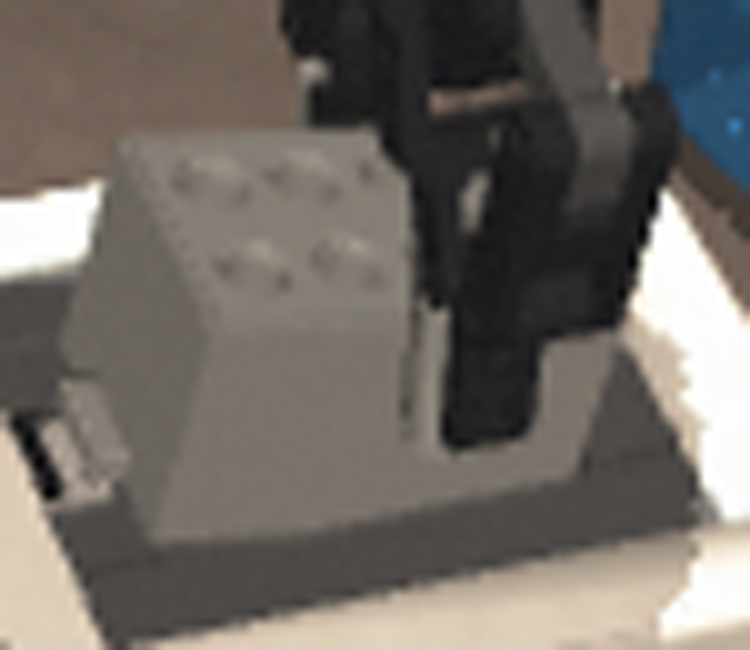

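View pics/t14z.png

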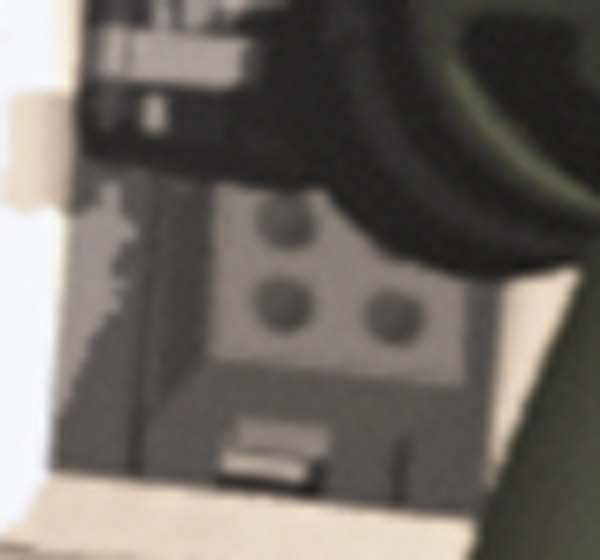

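```bash
python3 - <<'E'
from h import *
print(pk(ray('scene',[[333,312.]],.065)),pk(ray('scene',[[333,312.]],.067)))
# front top edge in top view, z ~ .065+48cos11
print(pk(ray('top',[[410+210/8,225+360/8],[410+465/8,225+385/8]],.112)))
E
python3 -m inch '[0,-0.001,0,0,-1,0,-0.001,0,0,-1,0,-0.001,0,0,-1]'
python3 -c "
from h import *
rows([.5545,-.2513,.0726],82.5)"
python3 -m inch '[0,-0.001,0,0,-1,0,-0.001,0,0,-1,0,-0.001,0,0,-1]'
python3 -c "
from h import *
rows([.5545,-.2513,.0726],82.5)"
```

```text
[[-40.3 -23.3]] [[-41.  -25.1]]
[[-32.4  23.1]
 [-31.6 -27.2]]
time: 16.23
ee_pos: [0.5661, -0.2528, 0.0637]
orientation: [[0.0, -0.991, 0.131], [-0.0, 0.131, 0.991], [-1.0, -0.0, -0.0]]
force: [-0.1, -0.4, -4.1]
finger_gap: 0.571
t 16.2333 shift [-0.0089  0.0117  0.    ] spin -0.0008 cur 82.45 F [-0.1 -0.4 -4.1] M [-0.06 -0.08 -0.02] p [ 0.5661 -0.2528  0.0637] gap 0.571
time: 16.48
ee_pos: [0.5672, -0.253, 0.0637]
orientation: [[0.0, -0.991, 0.131], [-0.0, 0.131, 0.991], [-1.0, -0.0, -0.0]]
force: [0.5, 1.3, -1.6]
finger_gap: 0.568
t 16.4833 shift [-0.0089  0.0128  0.    ] spin -0.0008 cur 82.45 F [ 0.5  1.3 -1.6] M [ 0.02 -0.03  0.05] p [ 0.5672 -0.253   0.0637] gap 0.568
```

```bash
python3 -m inch '[0,-0.001,0,0.01,-1,0,-0.001,0,0.01,-1,0,-0.001,0,0.01,-1]'
python3 -c "
from h import *
rows([.5545,-.2513,.0726],82.5)"
python3 -m inch '[0,-0.001,0,0,-1,0,-0.001,0,0,-1,0,-0.001,0,0,-1]'
python3 -c "
from h import *
rows([.5545,-.2513,.0726],82.5)"
```

```text
time: 16.73
ee_pos: [0.5681, -0.2531, 0.0637]
orientation: [[0.0, -0.99, 0.141], [-0.0, 0.141, 0.99], [-1.0, -0.0, -0.0]]
force: [-0.2, -0.3, -3.1]
finger_gap: 0.575
t 16.7333 shift [-0.0089  0.0138 -0.0001] spin -0.0109 cur 81.87 F [-0.2 -0.3 -3.1] M [-0.06 -0.04 -0.02] p [ 0.5681 -0.2531  0.0637] gap 0.575
time: 16.98
ee_pos: [0.5685, -0.2532, 0.0636]
orientation: [[-0.001, -0.99, 0.141], [0.0, 0.141, 0.99], [-1.0, 0.001, -0.0]]
force: [-2.4, 0.8, -1.5]
finger_gap: 0.571
t 16.9833 shift [-0.009   0.0141 -0.0001] spin -0.0109 cur 81.87 F [-2.4  0.8 -1.5] M [0.05 0.51 0.11] p [ 0.5685 -0.2532  0.0636] gap 0.571
```

```bash
python3 -m inch '[0,-0.0005,0,0,-1,0,-0.0005,0,0,-1,0,-0.0005,0,0,0.2,0,-0.0005,0,0,0.22,0,-0.0005,0,0,0.25,0,-0.0005,0,0,0.25,0,-0.0005,0,0,0.25,0,-0.0005,0,0,0.25]'
python3 - <<'E'
from h import *
rows([.5543,-.2513,.0685],82.5)
s=grab_frame('scene');cv2.imwrite('pics/s15.png',s);crop(s,318,258,75,65,10,'pics/s15z.png')
t=grab_frame('top');cv2.imwrite('pics/t15.png',t);crop(t,410,225,75,70,8,'pics/t15z.png')
E
```

```text
time: 17.65
ee_pos: [0.5699, -0.2534, 0.0639]
orientation: [[0.001, -0.99, 0.141], [-0.0, 0.141, 0.99], [-1.0, -0.001, -0.0]]
force: [-0.0, -0.2, -0.0]
finger_gap: 0.626
t 17.65 shift [-0.0047  0.0157 -0.0001] spin -0.0108 cur 81.88 F [-0.  -0.2 -0. ] M [-0.05  0.    0.01] p [ 0.5699 -0.2534  0.0639] gap 0.626
```

View pics/s15z.png

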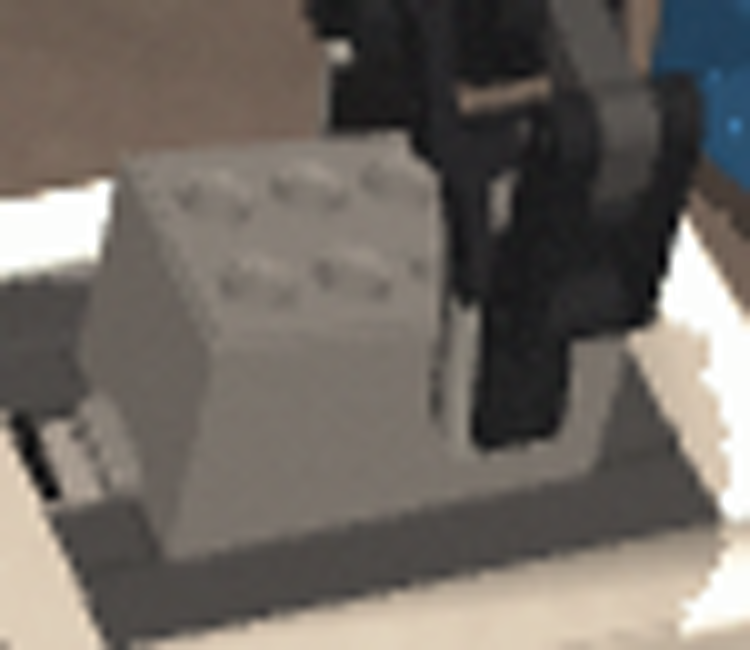

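View pics/t15z.png

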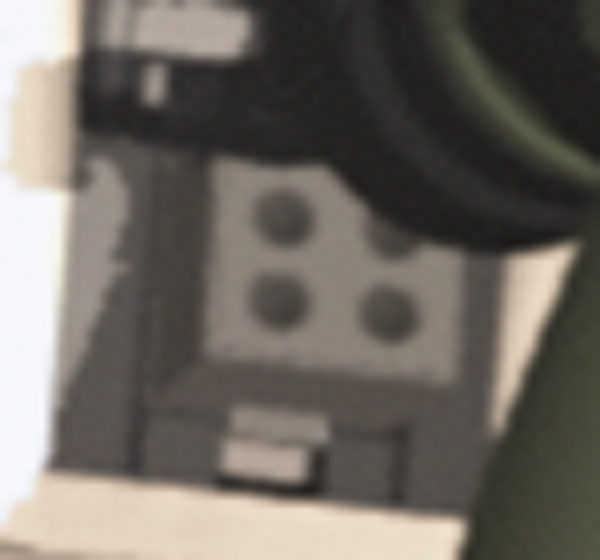

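```bash
python3 -m inch '[0,0,0,0,0.4,0,0,0,0,0.4,0,0,0,0,0.4,-0.02,0,0,0,0.4,-0.04,0,0,0,0.4,-0.065,0,0,0,0,-0.065,0,0,0,-1,-0.065,0,0,0,-1,-0.065,0,0,0,-1,-0.065,0,0,0,-1]'
python3 - <<'E'
from h import *
rows([.523,-.2474,.12],81.9)
s=grab_frame('scene');cv2.imwrite('pics/s16.png',s);crop(s,318,238,75,75,8,'pics/s16z.png')
E
```

```text
time: 18.58
ee_pos: [0.5687, -0.2529, 0.1275]
orientation: [[-0.002, -0.99, 0.141], [0.001, 0.141, 0.99], [-1.0, 0.002, 0.001]]
force: [0.4, 0.7, 0.2]
finger_gap: 0.007
t 18.5833 shift [ 0.0075  0.046  -0.0011] spin -0.0005 cur 81.87 F [0.4 0.7 0.2] M [-0.03 -0.   -0.03] p [ 0.5687 -0.2529  0.1275] gap 0.007
```

View pics/s16z.png

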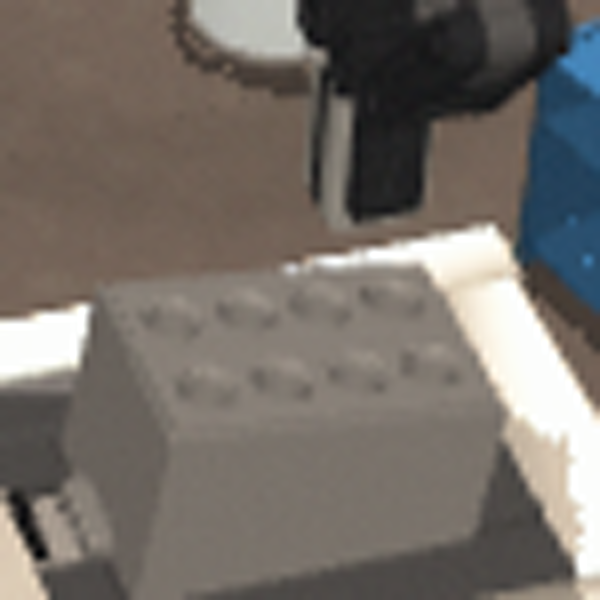

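```bash
python3 -m inch '[0,0.02,0,0,-1,0,0.04,0,0,-1,0.007,0.046,-0.001,0,-1,0.015,0.046,-0.001,0,-1,0.02,0.046,-0.001,0,-1,0.02,0.046,-0.001,0,-1]'
python3 - <<'E'
from h import *
rows([.523,-.2474,.10],81.9)
E
python3 -m inch '[0.003,0,0,0,-1,0.003,0,0,0,-1,0.004,0,0,0,-1,0.004,0,0,0,-1]'
python3 - <<'E'
from h import *
rows([.523,-.2474,.10],81.9)
s=grab_frame('scene');cv2.imwrite('pics/s17.png',s);crop(s,318,238,75,75,8,'pics/s17z.png')
E
```

```text
time: 19.13
ee_pos: [0.5237, -0.2475, 0.1068]
orientation: [[-0.002, -0.99, 0.141], [0.001, 0.141, 0.99], [-1.0, 0.002, 0.001]]
force: [-0.2, 0.0, 0.0]
finger_gap: -0.001
t 19.1333 shift [ 0.0068  0.0006 -0.    ] spin -0.0004 cur 81.88 F [-0.2  0.   0. ] M [-0.06  0.04 -0.01] p [ 0.5237 -0.2475  0.1068] gap -0.001
time: 19.47
ee_pos: [0.5242, -0.2479, 0.1046]
orientation: [[0.0, -0.99, 0.141], [-0.0, 0.141, 0.99], [-1.0, -0.0, -0.0]]
force: [-0.0, 0.3, -0.6]
finger_gap: -0.0
t 19.4667 shift [0.0046 0.0013 0.0003] spin -0.0002 cur 81.89 F [-0.   0.3 -0.6] M [-0.04 -0.08  0.03] p [ 0.5242 -0.2479  0.1046] gap -0.0
```

View pics/s17z.png

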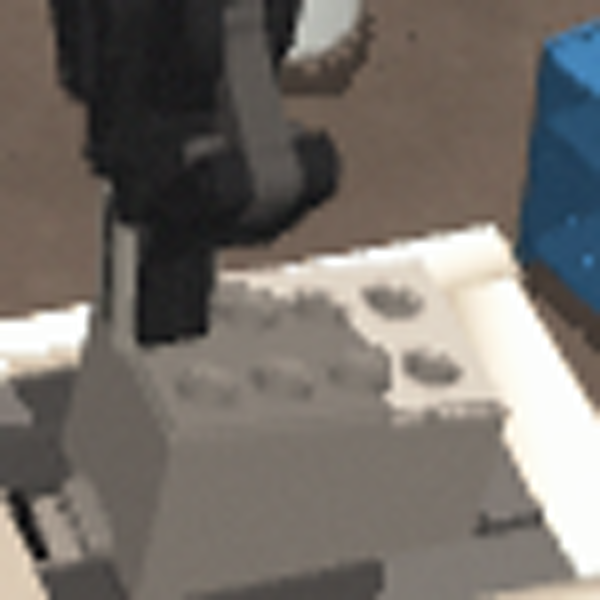

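```bash
for i in 1; do python3 -m inch '[0.002,0,0,0,-1,0.003,0,0,0,-1,0.004,0,0,0,-1,0.004,0,0,0,-1]' | grep -E "force|ee_pos"; done
python3 -m inch '[0.001,0,0,0,-1,0.002,0,0,0,-1,0.002,0,0,0,-1]' | grep -E "force|ee_pos"
```

```text
ee_pos: [0.5237, -0.2478, 0.1005]
force: [-0.3, 1.0, 0.8]
ee_pos: [0.5238, -0.2478, 0.0985]
force: [0.3, -0.2, 1.0]
```

```bash
python3 -m inch '[0.001,0,0,0,-1,0.002,0,0,0,-1,0.002,0,0,0,-1]' | grep -E "force|ee_pos"
```

```text
ee_pos: [0.5238, -0.2479, 0.0971]
force: [-2.0, 0.5, 3.9]
```

```bash
python3 -m inch '[0.001,0,0,0,-1,0.002,0,0,0,-1,0.002,0,0,0,-1]' | grep -E "force|ee_pos"
python3 -m inch '[0.001,0,0,0,-1,0.002,0,0,0,-1,0.002,0,0,0,-1]' | grep -E "force|ee_pos"
```

```text
ee_pos: [0.5229, -0.2479, 0.0954]
force: [-4.4, 1.5, 8.1]
ee_pos: [0.5238, -0.2478, 0.0927]
force: [-0.6, -0.3, 0.5]
```

```bash
python3 -m inch '[0.001,0,0,0,-1,0.002,0,0,0,-1,0.002,0,0,0,-1]' | grep -E "force|ee_pos"
python3 -m inch '[0.001,0,0,0,-1,0.002,0,0,0,-1,0.002,0,0,0,-1]' | grep -E "force|ee_pos"
python3 - <<'E'
from h import *
s=grab_frame('scene');cv2.imwrite('pics/s18.png',s);crop(s,318,238,75,75,8,'pics/s18z.png')
E
```

```text
ee_pos: [0.5235, -0.2477, 0.0903]
force: [-0.4, -0.1, 1.5]
ee_pos: [0.5238, -0.2478, 0.0884]
force: [-0.7, -0.2, 0.9]
```

View pics/s18z.png

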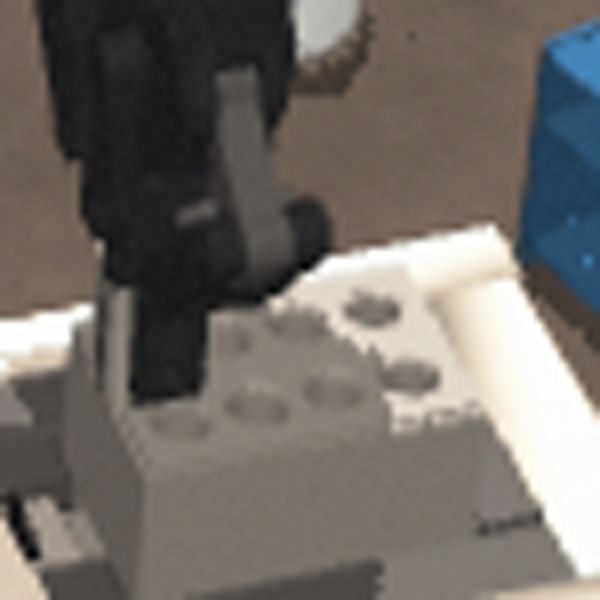

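```bash
python3 -m inch '[0.001,0,0,0,-1,0.002,0,0,0,-1,0.002,0,0,0,-1]' | grep -E "force|ee_pos"
python3 -m inch '[0.001,0,0,0,-1,0.001,0,0,0,-1,0.001,0,0,0,-1]' | grep -E "force|ee_pos"
```

```text
ee_pos: [0.5241, -0.2478, 0.087]
force: [-1.4, 0.7, 3.4]
ee_pos: [0.5241, -0.2479, 0.0869]
force: [-3.8, 2.7, 11.1]
```

```bash
python3 -m inch '[0.001,0,0,0,-1,0.001,0,0,0,-1,0.001,0,0,0,-1]' | grep -E "force|ee_pos"
```

```text
ee_pos: [0.5241, -0.2479, 0.0869]
force: [-6.3, 2.7, 17.5]
```

```bash
python3 -m inch '[0.0005,0,0,0,-1,0.001,0,0,0,-1,0.001,0,0,0,-1]' | grep -E "force|ee_pos"
python3 -m inch '[-0.005,0,0,0,-1,-0.01,0,0,0,-1,-0.03,0,0,0,-1,-0.06,0,0,0,-1,-0.09,0.02,0,0,-1,-0.12,0.04,0,0,-1,-0.14,0.08,0,0,-1,-0.14,0.12,0,0,-1,-0.14,0.15,0,0,-1,-0.14,0.15,0,0,-1,-0.14,0.15,0,0,-1]'
python3 - <<'E'
from h import *
s=grab_frame('scene');cv2.imwrite('pics/s19.png',s);crop(s,300,245,110,80,7,'pics/s19z.png')
t=grab_frame('top');cv2.imwrite('pics/t19.png',t);crop(t,400,210,90,90,6.5,'pics/t19z.png')
E
```

```text
ee_pos: [0.5242, -0.2479, 0.0869]
force: [-7.7, 4.4, 25.0]
time: 23.32
ee_pos: [0.3744, -0.2265, 0.224]
orientation: [[0.001, -0.99, 0.143], [-0.0, 0.143, 0.99], [-1.0, -0.001, -0.0]]
force: [0.8, 0.3, 1.7]
finger_gap: -0.001
```

View pics/s19z.png

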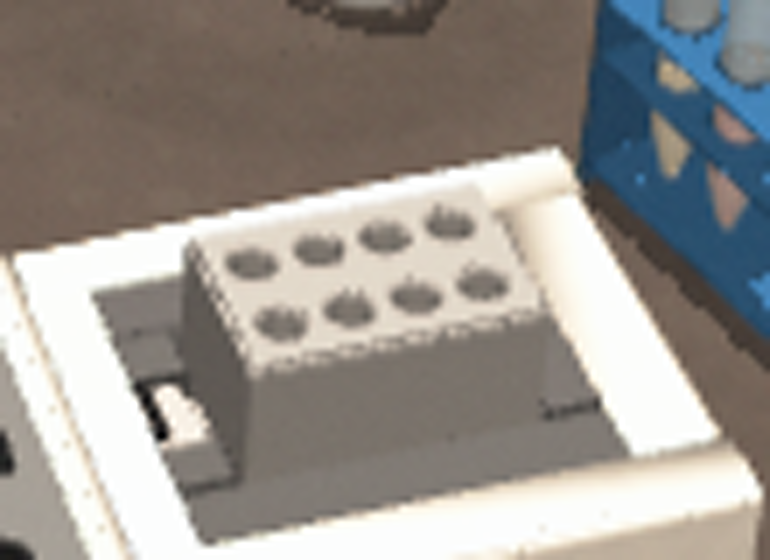

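View pics/t19z.png

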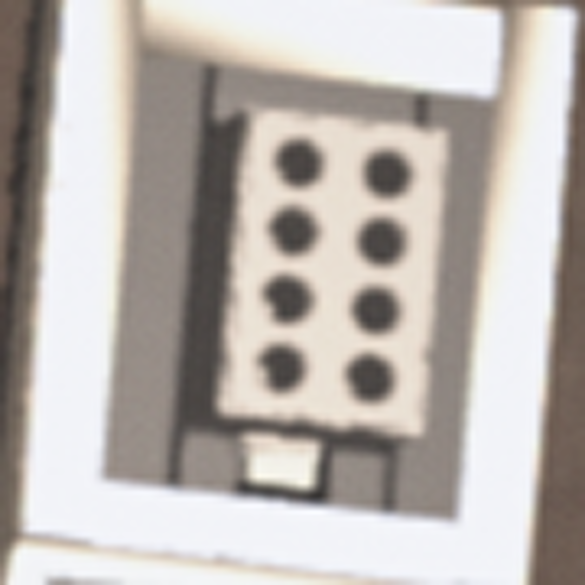

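Run:
```python
from h import *
P=ray('top',np.array([[247,108],[447,130],[428,437],[217,412]])/6.5+[400,210],.098)
Q=ray('scene',np.array([[190,240],[478,190],[545,305],[248,370]])/7+[300,245],.098)
for p in (P,Q):
    print(pk(p).tolist(),pk(p).mean(0)); 
    print('edges',[round(1000*np.linalg.norm(p[i]-p[i-1]),1) for i in range(4)])
a=np.radians(-7.5);ex=np.array([np.cos(a),np.sin(a),0]);ey=np.array([-np.sin(a),np.cos(a),0])
c=np.array([.5508,-.2511,.064])
for f in ('top0','t19'):
  t=cv2.cvtColor(cv2.imread(f'pics/{f}.png'),cv2.COLOR_BGR2GRAY)
  for o in (-4,0,4):
    s=np.arange(-.056,-.035,.001); q=proj('top',c+o/1000*ey+s[:,None]*ex).astype(np.float32)
    v=cv2.remap(t,q[:,0].copy(),q[:,1].copy(),cv2.INTER_LINEAR)[:,0]; print(f,o,v)
s0=cv2.imread('pics/scene0.png')
crop(np.hstack([s0[285:315,310:345],cv2.imread('pics/s19.png')[285:315,310:345]]),0,0,70,30,11,'pics/cmp.png')
```

```text
[[38.9, 23.3], [39.2, -26.5], [-37.0, -28.0], [-36.8, 24.1]] [ 1.075 -1.775]
edges [np.float64(75.7), np.float64(49.8), np.float64(76.2), np.float64(52.1)]
[[-36.7, 22.4], [37.4, 20.0], [37.7, -23.1], [-37.8, -24.3]] [ 0.15 -1.25]
edges [np.float64(46.7), np.float64(74.2), np.float64(43.1), np.float64(75.5)]
top0 -4 [240 227 187 135  82  98 130 188 221 237 237 237 237 235 232 212 188 157
 143 135 135]
top0 0 [241 229 210 146 102  84 122 174 213 234 237 237 236 235 227 214 184 154
 141 136 136]
top0 4 [240 232 198 140  99  77 125 174 227 236 239 238 237 234 219 197 164 145
 134 136 137]
t19 -4 [243 231 194 143  87 103 135 194 226 241 241 241 240 238 235 227 219 213
 181 142 104]
t19 0 [244 234 217 151 107  89 127 179 217 238 240 241 240 239 235 229 224 211
 176 138  95]
t19 4 [243 238 205 145 103  82 130 179 231 239 241 241 239 238 229 223 219 215
 210 162 122]
```

View pics/cmp.png

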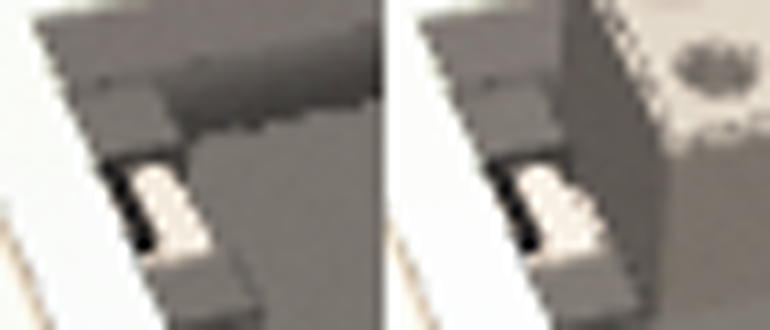

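```bash
python3 - <<'E'
from h import *
rows([.5706,-.2537,.10],81.9)
E
python3 -m inch '[0,-0.04,0,0,-1,0,-0.08,0,0,-1,0,-0.12,0,0,-1,0,-0.16,0,0,-1,0,-0.198,0,0,-1,0.03,-0.198,0,0,-1,0.07,-0.198,0,0,-1,0.1,-0.198,0,0,-1,0.124,-0.198,0,0,-1,0.124,-0.198,0,0,-1,0.124,-0.198,0,0,-1]'
```

```text
t 23.4167 shift [ 0.1242 -0.196   0.0013] spin -0.0006 cur 81.87 F [ 0.1 -0.6 -0. ] M [ 0.03 -0.01  0.01] p [ 0.3762 -0.2272  0.2239] gap -0.002
time: 24.33
ee_pos: [0.5712, -0.2538, 0.0978]
orientation: [[-0.003, -0.99, 0.141], [0.002, 0.141, 0.99], [-1.0, 0.003, 0.002]]
force: [-0.3, -0.7, 1.2]
finger_gap: -0.002
```

```bash
python3 -m inch '[0.003,0,0,0,-1,0.006,0,0,0,-1,0.008,0,0,0,-1,0.009,0,0,0,-1,0.009,0,0,0,-1]' | grep -E "force|ee_pos"
python3 -m inch '[0.001,0,0,0,-1,0.002,0,0,0,-1,0.002,0,0,0,-1]' | grep -E "force|ee_pos"
python3 -m inch '[0.001,0,0,0,-1,0.001,0,0,0,-1,0.001,0,0,0,-1]' | grep -E "force|ee_pos"
```

```text
ee_pos: [0.5717, -0.2548, 0.0914]
force: [1.0, 0.1, 0.3]
ee_pos: [0.5713, -0.2546, 0.0887]
force: [-0.5, 0.0, 0.1]
ee_pos: [0.5713, -0.2546, 0.0876]
force: [0.7, 0.1, 0.6]
```

```bash
python3 -m inch '[0.001,0,0,0,-1,0.001,0,0,0,-1,0.001,0,0,0,-1]' | grep -E "force|ee_pos"
python3 -m inch '[0.001,0,0,0,-1,0.001,0,0,0,-1,0.001,0,0,0,-1]' | grep -E "force|ee_pos"
```

```text
ee_pos: [0.5715, -0.2547, 0.087]
force: [-1.1, 0.2, 2.8]
ee_pos: [0.5715, -0.2547, 0.0869]
force: [-2.8, 1.6, 9.8]
```

```bash
python3 -m inch '[-0.005,0,0,0,-1,-0.02,0,0,0,-1,-0.05,0,0,0,-1,-0.09,0,0,0,-1,-0.13,0.03,0,0,-1,-0.14,0.07,0,0,-1,-0.14,0.11,0,0,-1,-0.14,0.15,0,0,-1,-0.14,0.19,0,0,-1,-0.14,0.2,0,0,-1,-0.14,0.2,0,0,-1,-0.14,0.2,0,0,-1]'
python3 - <<'E'
from h import *
s=grab_frame('scene');t=grab_frame('top')
cv2.imwrite('pics/s20.png',s);cv2.imwrite('pics/t20.png',t)
cv2.imwrite('pics/c20.png',np.hstack([cv2.resize(s,(400,300)),cv2.resize(t,(400,300))]))
a=cv2.imread('pics/t19.png').astype(int);b=t.astype(int);print(np.abs(a-b)[220:290,420:475].max())
for n,im in(('scene',s),('top',t)):
    d=np.abs(im.astype(int)-cv2.imread(f'pics/{n}0.png')).max(2); print(n,[ (k,int(d[y0:y1,x0:x1].max())) for k,(x0,x1,y0,y1) in ({'spare':(258,296,270,330),'bottle':(236,290,180,246),'beaker':(297,338,165,210),'rack':(372,497,128,190)} if n=='top' else {'rack':(382,478,220,328)}).items()])
E
```

```text
time: 26.75
ee_pos: [0.3739, -0.2269, 0.2263]
orientation: [[0.002, -0.99, 0.142], [-0.001, 0.142, 0.99], [-1.0, -0.002, -0.001]]
force: [0.1, -0.6, 0.1]
finger_gap: -0.004
7
scene [('rack', 14)]
top [('spare', 12), ('bottle', 55), ('beaker', 11), ('rack', 11)]
```

View pics/c20.png

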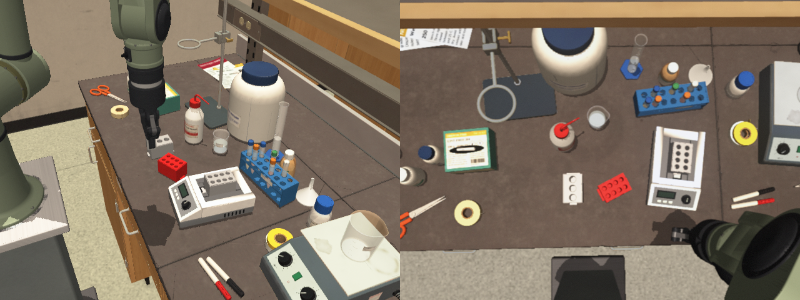

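The block is seated, nothing else has moved, and the arm is clear of everything, so I'm handing in.

```bash
python3 -c "
from workcell import manip
print(manip.close_job())"
```

```text
the job is handed in; nothing more can be done
None
```

The eight-well block appears to be home in the heater pocket with the catch over its ledge, and I handed the job in at about 27 s of the 64 s allowed. The hand-in reports no verdict, so this rests on my own checks.

**How it went in**
- I gripped the block across its 50 mm width and lowered it with its front end on the front deck. It tilted about 11° in the fingers, tongue down.
- I then slid the tongue under the lip until it just touched (about 2 N), let go, and pressed the front down with shut fingers.
- The wrist force never passed about 33 N. The highest pushes were about 30 N while tilting it and about 26 N while pressing the front end home.

**Last checks**
- **Flat:** The front and back of the block's top stopped the fingers at the same height (reading 0.0869 m), which matches flat on the floor.
- **Catch:** It looks the same in the picture as in the empty heater, so it has sprung back in.
- **Position:** The two cameras put the block's centre 0.2 to 1.1 mm off along the pocket and 1.3 to 1.8 mm off sideways. That is within the 3 mm limit, but the sideways figure is more than the pocket's 1 mm of side clearance, so part of it is measuring error.
- **Other items:** In the before-and-after pictures the three-well block, rack and beaker are unchanged. The patch round the wash bottle differs more (55 grey levels against 11 to 14). It looks upright and in place, but I did not trace the cause.

**What disagreed**
- The fingertips sit about 28 mm higher than the tool description and the position reading imply. My first grasp therefore closed on top of the block, with about 11 N and without moving it. I corrected the height and the second grasp held.

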